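# Reload a test kiln, shut its lid and set the temperature pointer

### The arm

A 6-joint arm with a two-finger parallel gripper is mounted at the origin on the work surface. World frame = base frame: x ahead of the robot, y to its left, z up, the work surface at z = 0. Lengths are in mm, angles in rad, forces in N, time in s.
With the tool pointing down it reaches from about 275 to 1000 mm from the base axis. Payload 8.4 kg.
Tool frame: the origin (TCP) lies on the centre line of the jaws, within the pads' length; the fingertips stand 17 mm ahead of it and the grasp point (between the pads) lies 2 mm behind it (r.tcp_to_tips is the z of the fingertips in the tool frame, in mm); z points along the fingers, y is the direction in which the jaws open and shut (so a half turn about z gives the same grasp; the last joint's range is limited). The gripper opens to 85 mm and grips with 20 to 120 N. Pads are 22 mm wide; open, the fingers measure 114 mm over their backs; the gripper's body (76 mm by 85 mm) begins 54 mm behind the grasp point. The pads swing forward as they close: fully open they stand 13 mm farther back than shut.
Start: joints at [-1.3, 0.353, 1.633, -0, 1.155, -0.002], TCP at [168.392, -601.891, 248.281] pointing down, gripper open.
Joint ranges: [-2.63, 2.63], [-0.92, 2.1], [0.06, 2.66], [-1.3, 4.44], [0, 2.69], [-3.02, 3.02]. Speed limits (rad/s): [2.22, 2.22, 2.79, 3.14, 3.14, 3.14].

### API

Orientations are given as [roll, pitch, yaw] about the fixed x, y, z axes, in that order (R = Rz(yaw) Ry(pitch) Rx(roll)).
In Python, from rig import r, cams, job gives the robot as it stands.
- The arm moves only by the tool drive_tool, never from a script. Its argument "deltas" is a list of rows, each a list of 4 numbers: the shift along the tool's x, y, z in cm, then the turn about the tool's z in rad. In form: [[x, y, z, roll], ...]. A call has 1 to 12 rows; each row shifts and turns the commanded pose from where the row before left it, along the tool's axes as they then stand; what a row does not reach is not made up. A row lasts 1/12 s, in which the tool goes at most 41.7 mm and 7.16 degrees, less where a joint would pass 70% of its speed; a pose out of reach is approached as far as the arm can. A call with a gripper value outside its range is refused whole. "jaw" is the closure, from 0 (fully open) to 1 (shut), set as the call begins (left out, the last holds). The fingers move at their own pace and stop on an object; "force" is the grip in N (left out, the last holds). Time passes only in rows, so rows that do not move let the fingers close. It gives the time, the measured TCP pose, the force and the opening at its end, in the units of the state.
- r.sense(): the state, without advancing time (a new reading comes with each control period).
- cams.grab_frame(name): name is "side" or "top" or "wrist"; returns (picture, depth): 384x512x3 uint8, red, green, blue; 384x512 float32, mm along the optical axis (not along the pixel's ray), 0 where there is no reading.
- cams.camera_params(name): a dict with "fx", "fy", "cx", "cy" (pixels), "R" (3x3) and "t" (3): a world point X has camera coordinates R X + t. Camera axes: x right, y down, z forward; pixel columns grow to the right and rows downward; lengths in mm; the calibration is good to about 2 mm. A picture is of the moment at which its call begins: read the wrist's pose just before it. camera_params takes no time and is no camera call; for the wrist camera it gives the pose at the moment of the call.
- job.sign_off(): hands the job in, once; it reports no verdict.
The state is a dict: "clock": time; "qpos": joint angles; "qvel": joint speeds; "joint_efforts": joint torques, N m; "eef_pos": TCP position; "tcp_rot": TCP orientation; "contact_force": force on the tool from outside, world axes, zero at the start; "wrist_torque": the same for the moment, N m; "opening": opening from 0.0 (shut) to 1.0 (fully open).
Only numpy, scipy, OpenCV 4.12 (cv2) and the standard library are available. Lean on these libraries where they do the work, as an engineer would, in place of code of your own. Each camera call takes 0.05 s, during which the arm holds its last target. There are 200 camera calls.

### The job

Lift the finished blue cup out of the test kiln and stand it on the cork trivet, and stand every raw brown cup upright on the kiln's chamber floor. When all that is done, fold the kiln lid gently fully shut, and only then turn the controller knob until the black needle points exactly at the red mark. Leave the jar, brush and sponge where they are.

Things in the scene. Friction and masses are not known exactly. Their poses are not given: they have to be found in the camera images.
- raw0: unfired terracotta-brown test cup: open straight-sided cup, 55 mm tall, 42 mm across at the foot and 46 mm at the rim, walls 4 mm, about 80 g; origin at the centre of its underside, z up along its axis. Three or all four of the raw cups are there in any one run, standing on the table between kiln and controller
- raw1: unfired terracotta-brown test cup: open straight-sided cup, 55 mm tall, 42 mm across at the foot and 46 mm at the rim, walls 4 mm, about 80 g; origin at the centre of its underside, z up along its axis. Three or all four of the raw cups are there in any one run, standing on the table between kiln and controller
- raw2: unfired terracotta-brown test cup: open straight-sided cup, 55 mm tall, 42 mm across at the foot and 46 mm at the rim, walls 4 mm, about 80 g; origin at the centre of its underside, z up along its axis. Three or all four of the raw cups are there in any one run, standing on the table between kiln and controller
- raw3: unfired terracotta-brown test cup: open straight-sided cup, 55 mm tall, 42 mm across at the foot and 46 mm at the rim, walls 4 mm, about 80 g; origin at the centre of its underside, z up along its axis. Three or all four of the raw cups are there in any one run, standing on the table between kiln and controller
- fired: finished glazed blue test cup: open straight-sided cup, 55 mm tall, 42 mm across at the foot and 46 mm at the rim, walls 4 mm, about 80 g; origin at the centre of its underside, z up along its axis. It starts standing in the kiln chamber
- trivet: round brown cork trivet fixed to the table, 120 mm across, 6 mm thick; origin at the centre of its underside
- kiln: small steel-jacketed, square, top-loading test kiln fixed to the table: 260 x 260 mm outside, 90 mm tall without the lid; chamber open at the top, 200 x 200 mm inside (walls 30 mm), its floor 30 mm above the table, 60 mm deep. Origin at the centre of its underside, z up; its own +x is the side where the lid is hinged (the robot's left, roughly world +y)
- kiln_lid (a joint): angle of the kiln lid, rad: 0 shut, 1.57 upright, 1.9 the farthest open; starts about upright (1.52 to 1.72). The lid is a 260 x 260 x 30 mm slab of 0.6 kg on a stiff hinge that stays where it is left; moving it takes up to about 9 N at the free edge. In the kiln's frame, seen along the hinge, the free edge at angle a lies at the hinge + 0.26 (-cos a, sin a) in (x, z), and its outer face (the top one when shut) lies 30 mm farther along (sin a, cos a)
- lid_hinge (a point): middle of the hinge line, at the lid's underside edge, in the kiln's frame at (130, 0, 90.5) mm; the hinge runs along the kiln's y
- lid_handle (a point): middle of the dark wooden bar handle on the lid's outer face: bar 100 mm long along the hinge direction, 11 mm thick, 35 mm off the face, 30 mm from the free edge; the lid beside it (more than 60 mm from the middle) is bare
- controller: blue kiln controller box fixed to the table, 200 (x) x 130 (y) x 60 mm tall; origin at the centre of its underside, +x points away from the robot at yaw 0. On its top: the black knob 57 mm towards -x of the centre, and the white dial with needle and red mark on the +x half
- knob_grip (a point): on the knob's vertical axis at the height to grip, 31 mm above the knob's underside and 97 mm above the table. The knob is a disc 44 mm across and 8 mm thick carrying an upright grip bar 42 mm long, 14 mm wide, whose top is 7 mm above this point
- knob (a joint): angle of the knob, rad, 0 to 6, growing clockwise seen from above; the grip bar lies along the controller's x axis at 0 (and at every half turn). Stays where it is left; needs about 0.05 N m
- needle (a joint): angle of the black dial needle, rad, growing clockwise seen from above; geared to the knob: needle = 0.3 x knob. At 0 it points 0.9 rad to the left (anticlockwise) of the controller's +x
- mark (a joint): angle of the red mark on the dial rim on the same scale as the needle; the needle is aligned when the two angles are equal. Differs from run to run, does not move during a run, and starts clockwise of the needle
- needle_tip (a point): tip of the black needle, 46 mm from its pivot, 64 mm above the table
- mark_point (a point): inner end of the red mark: the point where the needle tip is when the needle is exactly on the mark
- glaze_jar: bystander: amber glass jar, 60 mm across, 85 mm tall, beyond the work; origin at the centre of its underside
- brush: bystander: glaze brush 200 mm long lying beyond the kiln; origin under its middle
- sponge: bystander: yellow sponge block 50 x 80 x 30 mm beyond the trivet; origin at the centre of its underside

How it is judged:
By the outcome, as a careful person would: the job done as asked, in the order asked, and still so for the second after the job is handed in, with the robot touching nothing.
Of raw0, raw1, raw2, raw3 only 3 to 4 are there at a start; the rules pass over those that are not, and their reading is None.
At some moment in a run one of raw0, raw1, raw2, raw3, fired may be knocked a few centimetres aside while the robot is not near it.
It also fails if it takes over 210 s, if anything falls off the work surface, if the arm or the gripper's body presses on something with over 40 N, if the wrist force passes 120 N, or if a joint passes its speed limit or range.

## Working session

There is one attempt and no reset: what is moved stays moved. The work goes in short steps, Python scripts to look and compute and a tool call to move; the robot and the scene stay as the last step left them, time stands still between calls to the robot, and variables do not carry over. Pictures are saved under pics/ and viewed, about 12 in all and at most 16, crops included, and the job is handed in when it is done.

Besides the shell and the picture viewer there is one more tool, called after "Request:" by a JSON object that holds its "api" and its "payload". drive_tool: Moves the arm, as the interface text tells. Its arguments: {"type":"object","properties":{"deltas":{"type":"array"},"jaw":{"type":"number"},"force":{"type":"number"}},"required":["deltas"]}

```bash
mkdir -p pics; ls; cat > h.py <<'E'
import numpy as np, cv2
from rig import r, cams, job
def px2plane(P,u,v,z):
    d=np.array([(u-P['cx'])/P['fx'],(v-P['cy'])/P['fy'],1.]); R=np.array(P['R']); t=np.array(P['t'])
    c=-R.T@t; w=R.T@d; return c+w*(z-c[2])/w[2]
def pts(P,D):
    v,u=np.mgrid[:D.shape[0],:D.shape[1]]
    X=np.stack([(u-P['cx'])/P['fx']*D,(v-P['cy'])/P['fy']*D,D],-1)
    return (X-np.array(P['t']))@np.array(P['R'])
E
python3 - <<'E'
from h import *
a=[]
for n in ('top','side'):
    P=cams.camera_params(n); im,D=cams.grab_frame(n); np.savez(f'{n}.npz',im=im,D=D)
    cv2.imwrite(f'pics/{n}1.png',im[:,:,::-1]); print(n,P['fx'],P['cx'],P['cy'],np.round(-np.array(P['R']).T@P['t']),np.round(P['R'],2).tolist())
print(r.sense())
E
```

```text
pics
top 394.08833561093564 252.4519304096191 190.95608989600882 [ 413.  -39. 1027.] [[0.12, -0.99, -0.0], [-0.97, -0.12, -0.23], [0.23, 0.03, -0.97]]
side 413.95614994061594 256.8707639558174 206.6649512985408 [ 551. -896.  656.] [[1.0, -0.09, -0.01], [-0.06, -0.51, -0.86], [0.07, 0.85, -0.52]]
{'clock': 0.1, 'qpos': array([-1.30040052e+00,  3.53618067e-01,  1.63407854e+00,  8.42837628e-06,
        1.15524248e+00, -2.40636230e-03]), 'qvel': array([ 3.48511717e-04, -2.31310445e-04, -2.19264507e-03,  3.04152910e-04,
        7.55160711e-04, -3.55924022e-05]), 'joint_efforts': array([-3.79295852e-04, -6.06355762e+01, -3.42819536e+01, -1.26829499e-05,
        3.93957045e-03,  3.96107407e-05]), 'eef_pos': array([ 168.27738428, -601.47063175,  247.60425502]), 'tcp_rot': array([-3.14024624e+00, -1.09464608e-05,  2.72798756e-01]), 'contact_force': array([-0.17530266,  0.8214681 , -0.10076096]), 'wrist_torque': array([-0.03422209,  0.01246109,  0.00911062]), 'opening': 0.9989554259830232}
```

View pics/top1.png

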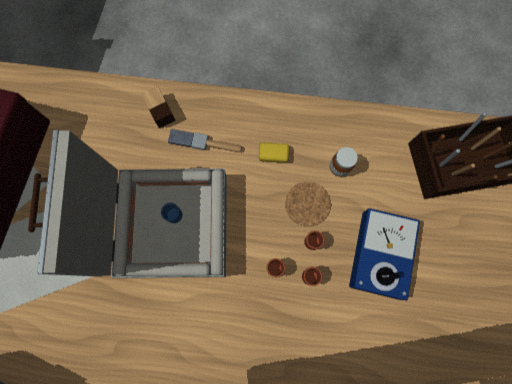

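View pics/side1.png

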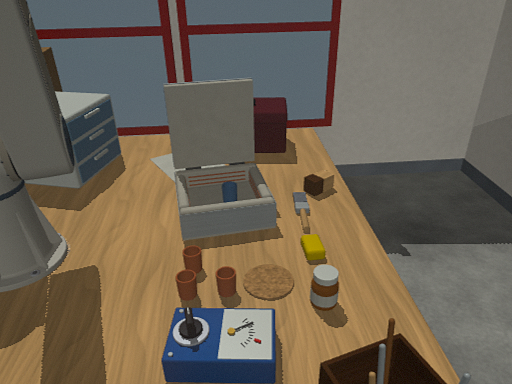

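The top view shows three raw cups at about (314,241), (276,268), (312,277), the blue cup in the kiln at (172,213), the trivet at (308,204), the knob at (386,276) and the dial pivot at (390,246). In the side view the lid is upright, and the red mark is at (257,341).

```bash
python3 - <<'E'
from h import *
P=cams.camera_params('top');z=np.load('top.npz');im,D=z['im'],z['D'];X=pts(P,D)
hsv=cv2.cvtColor(im,cv2.COLOR_RGB2HSV).astype(int);H,S,V=[hsv[...,i] for i in range(3)]
def comps(m,name,mina=15):
    n,l,st,c=cv2.connectedComponentsWithStats(m.astype(np.uint8),connectivity=8)
    for i in range(1,n):
        if st[i,4]>=mina:
            p=X[l==i];p=p[p[:,2]>-20]
            if len(p)==0: continue
            hi=p[p[:,2]>np.percentile(p[:,2],97)-6]
            (cx,cy),rad=cv2.minEnclosingCircle(hi[:,:2].astype(np.float32))
            print(name,c[i].round(1),st[i].tolist(),'med',np.median(p,0).round(1),'rimcirc',round(cx,1),round(cy,1),round(rad,1),'ztop',hi[:,2].mean().round(1))
v,u=np.mgrid[:384,:512]
print('table z',np.median(X[100:130,240:300,2]))
comps(((H<10)|(H>172))&(S>110)&(u>255)&(u<335)&(v>225)&(v<295),'raw')
comps((H>95)&(H<125)&(S>90)&(u>150)&(u<200)&(v>190)&(v<235),'fired')
comps((H>95)&(H<125)&(S>120)&(u>340)&(u<430)&(v>200),'ctrl',200)
comps((H<8)&(S>130)&(u>360)&(u<420)&(v>210)&(v<262),'red',2)
comps((V<50)&(u>365)&(u<410)&(v>225)&(v<300),'black',4)
comps((H>8)&(H<20)&(S>60)&(u>284)&(u<333)&(v>181)&(v<228),'triv',200)
# kiln walls: z ~ 80..100
k=(X[...,2]>84)&(X[...,2]<97)&(u>110)&(u<230)&(v>160)&(v<285)
q=X[k][:,:2].astype(np.float32); print('kiln',cv2.minAreaRect(q),len(q))
f=(X[...,2]>24)&(X[...,2]<36)&(u>120)&(u<220)&(v>170)&(v<275)
print('floor',cv2.minAreaRect(X[f][:,:2].astype(np.float32)))
ld=(X[...,2]>300)&(u<130); print('lid top',X[ld].mean(0),np.percentile(X[ld],[2,98],axis=0).round())
b=(X[...,2]>50)&(X[...,2]<64)&(u>340)&(u<430)&(v>200)
print('ctrlbox',cv2.minAreaRect(X[b][:,:2].astype(np.float32)))
big=cv2.resize(im[195:305,340:430],None,fx=6,fy=6,interpolation=cv2.INTER_CUBIC);cv2.imwrite('pics/dial.png',big[:,:,::-1])
E
```

```text
table z 0.4354244760869742
raw [314.2 240.1] [305, 231, 19, 18, 268] med [ 537.8 -177.8   20.2] rimcirc 536.4 -173.6 22.4 ztop 54.9
raw [275.7 267.4] [267, 259, 18, 18, 251] med [458.4 -88.1   8.8] rimcirc 442.4 -70.7 42.9 ztop 83.3
raw [312.1 276. ] [302, 267, 20, 19, 267] med [ 447.6 -180.2   15.6] rimcirc 434.9 -117.5 81.2 ztop 80.6
fired [170.9 212.5] [161, 203, 21, 20, 311] med [558.7 190.4  59.5] rimcirc 557.3 185.2 22.4 ztop 84.9
ctrl [379.5 264.5] [350, 209, 69, 91, 2050] med [ 492.1 -316.6   59.8] rimcirc 512.3 -230.9 215.8 ztop 65.9
red [401.  227.5] [400, 226, 3, 4, 6] med [ 589.3 -380.1   64.4] rimcirc 588.8 -379.2 4.3 ztop 64.4
black [386.4 275.8] [377, 267, 23, 18, 262] med [ 467.2 -342.6   76.1] rimcirc 441.3 -201.3 164.5 ztop 114.6
triv [308.5 204.5] [285, 182, 48, 46, 2208] med [ 631.2 -156.     5.5] rimcirc 552.3 -125.2 163.6 ztop 13.4
kiln ((534.6068115234375, 183.56173706054688), (262.3298645019531, 262.74066162109375), 7.693016529083252) 4361
floor ((524.2327270507812, 184.00140380859375), (230.06814575195312, 206.07049560546875), 6.927194118499756)
lid top [506.40056982 313.23567971 365.35834404] [[ 393.  -39.  303.]
 [ 637.  381. 1027.]]
ctrlbox ((525.6282348632812, -350.99249267578125), (131.23159790039062, 200.3456573486328), 83.06502532958984)
```

View pics/dial.png

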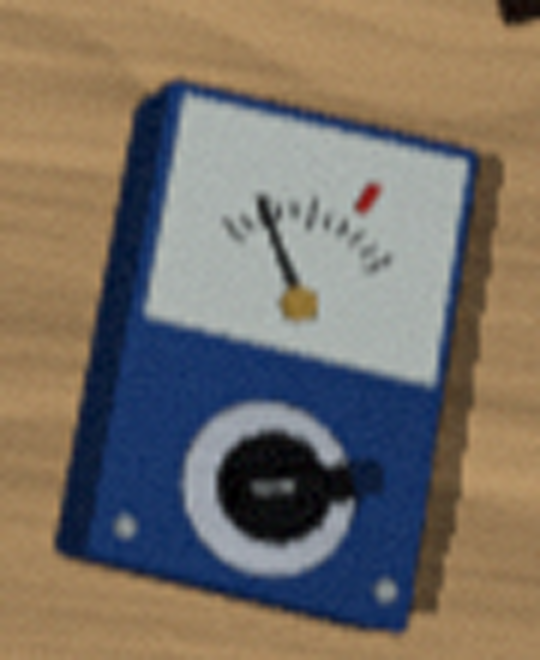

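```bash
cat >> h.py <<'E'
def cups(n='top',save=None):
    """cups by the circle of rim points (z from depth), raw & fired; also trivet"""
    P=cams.camera_params(n);im,D=cams.grab_frame(n);X=pts(P,D)
    if save: cv2.imwrite(save,im[:,:,::-1])
    hsv=cv2.cvtColor(im,cv2.COLOR_RGB2HSV).astype(int);H,S,V=[hsv[...,i] for i in range(3)]
    x,y,z=X[...,0],X[...,1],X[...,2]
    reg=(x>360)&(x<700)&(y>-260)&(y<330)&(D>0)
    for nm,m in (('raw',((H<9)|(H>172))&(S>110)),('fired',(H>95)&(H<125)&(S>90))):
        N,l,st,c=cv2.connectedComponentsWithStats((m&reg).astype(np.uint8),connectivity=8)
        for i in range(1,N):
            if st[i,4]<80: continue
            k=l==i; zz=z[k]; zt=np.percentile(zz,90)
            h=k&(z>zt-6)&(z<zt+5); (a,b),rad=cv2.minEnclosingCircle(X[h][:,:2].astype(np.float32))
            u0,v0,w,hh,_=st[i]; pr=px2plane(P,u0+w/2-.5,v0+hh/2-.5,zt)
            print(nm,c[i].round(),st[i].tolist(),'zt',zt.round(1),'rim',round(a,1),round(b,1),'r',round(rad,1),'n',h.sum())
    return im,D,X
E
python3 - <<'E'
from h import *
im,D,X=cups()
x,y,z=X[...,0],X[...,1],X[...,2]
hsv=cv2.cvtColor(im,cv2.COLOR_RGB2HSV)
k=(z>3)&(z<9)&(x>550)&(x<720)&(y>-235)&(y<-75); 
k=cv2.morphologyEx(k.astype(np.uint8),cv2.MORPH_OPEN,np.ones((5,5)))>0
print('triv',cv2.minAreaRect(X[k][:,:2].astype(np.float32)))
print(r.sense()['eef_pos'])
E
```

```text
raw [314. 240.] [305, 231, 19, 18, 211] zt 56.0 rim 536.0 -173.4 r 21.5 n 56
raw [276. 267.] [267, 259, 18, 18, 213] zt 55.2 rim 457.0 -85.7 r 21.8 n 61
raw [312. 276.] [302, 267, 20, 18, 226] zt 56.1 rim 448.2 -175.3 r 21.9 n 61
fired [171. 213.] [161, 203, 21, 20, 304] zt 85.1 rim 557.1 185.2 r 22.3 n 80
triv ((649.50390625, -162.88629150390625), (108.61808013916016, 74.40731048583984), 66.38324737548828)
[ 168.30634094 -601.55901935  247.73107092]
```

Request:
{"api": "drive_tool", "payload": {"deltas": [[0,0,0,0.071],[0,0,0,0.071],[2.2,-3.3,0,0],[2.2,-3.3,0,0],[2.2,-3.3,0,0],[2.2,-3.3,0,0],[2.2,-3.3,0,0],[2.2,-3.3,0,0],[2.2,-3.3,0,0],[2.2,-3.3,0,0],[2.2,-3.3,0,0],[2.2,-3.3,0,0]], "jaw": 0, "force": 30}}

```text
clock: 1.15
eef_pos: [343.7, -244.2, 248.3]
tcp_rot: [3.141, -0.0, 0.13]
contact_force: [1.6, 0.1, 0.2]
opening: 1.002
```

Request:
{"api": "drive_tool", "payload": {"deltas": [[2.2,-3.3,0,0],[2.2,-3.3,0,0],[2.2,-3.3,0,0],[2.2,-3.3,0,0],[2.2,-3.3,0,0],[2.2,-3.3,0,0],[2.2,-3.3,0,0],[2.2,-3.3,0,0],[2.2,-3.3,0,0],[2.2,-3.3,0,0],[2,-3,0,0],[0,0,0,0]]}}

```text
clock: 2.15
eef_pos: [537.0, 147.4, 248.2]
tcp_rot: [-3.14, -0.002, 0.134]
contact_force: [-1.2, 0.2, 0.2]
opening: 1.0
```

```bash
cat >> h.py <<'E'
def to(x,y,z,yaw=None):
    s=r.sense();p=s['eef_pos'];a=s['tcp_rot'][2];dx,dy=x-p[0],y-p[1];c,q=np.cos(a),np.sin(a)
    print('tool shift cm',np.round([(c*dx+q*dy)/10,(q*dx-c*dy)/10,(p[2]-z)/10],2),'' if yaw is None else round(a-yaw,3))
def st():
    s=r.sense(); print('t',round(s['clock'],1),'p',s['eef_pos'].round(1),'rot',s['tcp_rot'].round(3),'F',s['contact_force'].round(1),'op',round(s['opening'],2),'q',s['qpos'].round(2))
E
python3 - <<'E'
from h import *
st(); to(557,185.2,248,.131)
im,D=cams.grab_frame('wrist');cv2.imwrite('pics/w1.png',im[:,:,::-1])
E
```

```text
t 2.1 p [537.  147.4 248.2] rot [-3.14e+00 -2.00e-03  1.34e-01] F [-1.2  0.2  0.2] op 1.0 q [0.26 0.25 1.78 0.   1.11 1.7 ]
tool shift cm [ 2.49 -3.48  0.02] 0.003
```

View pics/w1.png

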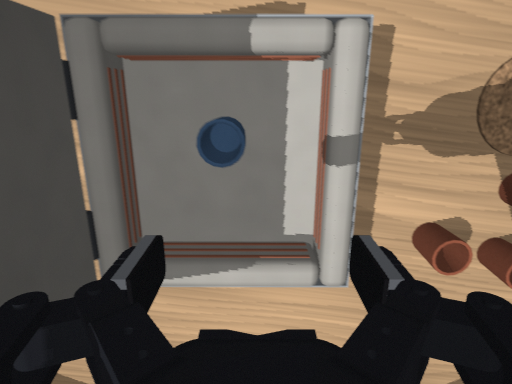

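Wrist view: the blue cup is at (221,142), the chamber is clear and well aligned, and the lid is on the left. I'll measure the cup from here.

```bash
python3 - <<'E'
from h import *
im,D,X=cups('wrist')
x,y,z=X[...,0],X[...,1],X[...,2]
k=(z>86)&(z<95)&(np.mgrid[:384,:512][0]<230);k=cv2.morphologyEx(k.astype(np.uint8),cv2.MORPH_OPEN,np.ones((5,5)))>0
print('kiln top',cv2.minAreaRect(X[k][:,:2].astype(np.float32)))
k=(z>25)&(z<34)&(x>430)&(x<650)&(y>70)&(y<300);k=cv2.morphologyEx(k.astype(np.uint8),cv2.MORPH_OPEN,np.ones((5,5)))>0
print('floor',cv2.minAreaRect(X[k][:,:2].astype(np.float32)),z[k].mean())
print('camera', (-np.array(cams.camera_params('wrist')['R']).T@cams.camera_params('wrist')['t']).round())
E
```

```text
raw [220.  55.] [114, 53, 203, 5, 769] zt 75.8 rim 633.1 195.2 r 89.3 n 200
raw [113. 129.] [104, 65, 19, 135, 233] zt 74.9 rim 546.9 283.9 r 63.7 n 215
raw [115.  95.] [111, 66, 9, 60, 103] zt 60.9 rim 583.0 288.8 r 27.5 n 92
raw [505. 188.] [497, 172, 15, 31, 312] zt 23.0 rim 533.7 -158.7 r 14.0 n 107
raw [440. 247.] [411, 221, 59, 52, 1958] zt 54.8 rim 457.9 -85.2 r 23.4 n 603
raw [496. 257.] [475, 236, 37, 52, 1193] zt 52.9 rim 446.6 -166.1 r 19.5 n 240
raw [186. 242.] [163, 241, 47, 2, 83] zt 48.6 rim 430.9 212.3 r 26.5 n 83
raw [267. 242.] [238, 241, 62, 2, 102] zt 48.6 rim 443.8 118.7 r 35.0 n 102
raw [217. 248.] [164, 247, 105, 2, 190] zt 62.7 rim 435.6 176.5 r 57.4 n 190
raw [230. 254.] [164, 253, 126, 3, 262] zt 76.7 rim 437.4 164.0 r 66.4 n 262
fired [218. 139.] [194, 115, 48, 50, 1895] zt 85.0 rim 558.1 184.5 r 22.6 n 588
kiln top ((565.2036743164062, 189.02078247070312), (193.11569213867188, 259.4778137207031), 7.450531959533691)
floor ((533.1165771484375, 184.04373168945312), (206.07310485839844, 206.20785522460938), 7.3297038078308105) 29.90432014987044
camera [606. 153. 373.]
```

Request:
{"api": "drive_tool", "payload": {"deltas": [[1.25,-1.7,2,0],[1.25,-1.7,2,0],[0,0,2,0],[0,0,2,0],[0,0,0,0],[0,0,0,0]]}}

```text
clock: 2.75
eef_pos: [553.8, 177.9, 167.7]
tcp_rot: [3.141, 0.003, 0.13]
contact_force: [0.2, -0.6, -0.3]
opening: 1.001
```

```bash
python3 - <<'E'
from h import *
st(); to(557.8,184.8,70,.131)
E
```

```text
t 2.8 p [553.8 177.9 167.7] rot [3.141e+00 3.000e-03 1.300e-01] F [ 0.2 -0.6 -0.3] op 1.0 q [ 0.31  0.38  1.8  -0.    0.97  1.75]
tool shift cm [ 0.49 -0.63  9.77] -0.001
```

Request:
{"api": "drive_tool", "payload": {"deltas": [[0.5,-0.65,0,0],[0,0,2,0],[0,0,2,0],[0,0,2,0],[0,0,2,0],[0,0,1,0],[0,0,0.8,0],[0,0,0,0],[0,0,0,0]]}}

```text
clock: 3.5
eef_pos: [559.6, 186.5, 71.1]
tcp_rot: [-3.141, -0.001, 0.131]
contact_force: [0.2, 0.1, 0.4]
opening: 0.999
```

```bash
python3 - <<'E'
from h import *
st(); to(557.8,184.8,70,.131)
E
```

```text
t 3.5 p [559.6 186.5  71.1] rot [-3.141e+00 -1.000e-03  1.310e-01] F [0.2 0.1 0.4] op 1.0 q [0.32 0.52 1.84 0.   0.78 1.76]
tool shift cm [-0.2   0.14  0.11] -0.0
```

Request:
{"api": "drive_tool", "payload": {"deltas": [[-0.15,0.15,0,0],[0,0,0,0],[0,0,0,0],[0,0,0,0],[0,0,0,0],[0,0,0,0],[0,0,0,0],[0,0,0,0],[0,0,0,0],[0,0,0,0]], "jaw": 1, "force": 30}}

```text
clock: 4.33
eef_pos: [558.2, 184.9, 71.2]
tcp_rot: [-3.141, -0.001, 0.131]
contact_force: [-1.6, -0.2, 6.7]
opening: 0.521
```

Request:
{"api": "drive_tool", "payload": {"deltas": [[0,0,-1.5,0],[0,0,-2,0],[0,0,-2,0],[0,0,-2,0],[0,0,-2,0],[0,0,-2,0],[0,0,-2,0],[0,0,-1,0],[0,0,0,0],[0,0,0,0]]}}

```text
clock: 5.17
eef_pos: [557.6, 184.6, 215.2]
tcp_rot: [-3.141, -0.0, 0.131]
contact_force: [0.7, 0.6, -1.0]
opening: 0.52
```

```bash
python3 - <<'E'
from h import *
st(); to(631,-156.5,215,.131)
im,D,X=cups('top')
P=cams.camera_params('top'); print(px2plane(P,308.5,204.5,6), px2plane(P,308.5,181.5,6), px2plane(P,308.5,227.5,6))
E
```

```text
t 5.2 p [557.6 184.6 215.2] rot [-3.141 -0.     0.131] F [ 0.7  0.6 -1. ] op 0.52 q [0.32 0.33 1.75 0.   1.06 1.76]
tool shift cm [2.830e+00 3.478e+01 2.000e-02] -0.0
raw [314. 240.] [305, 231, 19, 18, 210] zt 55.2 rim 536.5 -173.8 r 21.9 n 57
raw [275. 267.] [267, 259, 18, 18, 206] zt 54.4 rim 456.7 -85.4 r 21.3 n 49
raw [312. 276.] [302, 267, 20, 18, 225] zt 55.5 rim 446.4 -175.4 r 22.1 n 56
fired [160. 207.] [153, 201, 17, 12, 145] zt 230.7 rim 543.4 175.1 r 13.4 n 30
[ 631.406589   -156.35689058    6.        ] [ 693.85288683 -150.72224561    6.        ] [ 570.63014514 -161.84086154    6.        ]
```

Request:
{"api": "drive_tool", "payload": {"deltas": [[0.3,2,0,0],[0.3,3.5,0,0],[0.3,3.5,0,0],[0.3,3.5,0,0],[0.3,3.5,0,0],[0.3,3.5,0,0],[0.3,3.5,0,0],[0.3,3.5,0,0],[0.3,3.5,0,0],[0.1,3,0,0],[0,1.8,0,0],[0,0,0,0]]}}

```text
clock: 6.22
eef_pos: [630.3, -160.4, 213.1]
tcp_rot: [3.141, 0.002, 0.128]
contact_force: [-0.9, 0.4, -0.6]
opening: 0.522
```

Request:
{"api": "drive_tool", "payload": {"deltas": [[0,0,1,0],[0,0,2.5,0],[0,0,2.5,0],[0,0,2.5,0],[0,0,2.5,0],[0,0,2,0],[0,0,0,0],[0,0,0,0]]}}

```text
clock: 6.88
eef_pos: [629.3, -155.2, 83.3]
tcp_rot: [-3.14, 0.004, 0.132]
contact_force: [-0.2, 0.5, -0.3]
opening: 0.514
```

```bash
python3 - <<'E'
from h import *
st(); to(631,-156.5,48.5,.131)
E
```

```text
t 6.9 p [ 629.3 -155.2   83.3] rot [-3.14   0.004  0.132] F [-0.2  0.5 -0.3] op 0.51 q [-0.24  0.57  1.69  0.    0.88  1.19]
tool shift cm [0.15 0.15 3.48] 0.001
```

Request:
{"api": "drive_tool", "payload": {"deltas": [[0.1,0.1,1,0],[0,0,1,0],[0,0,0.7,0],[0,0,0.4,0],[0,0,0.3,0],[0,0,0.1,0],[0,0,0,0],[0,0,0,0]]}}

```text
clock: 7.55
eef_pos: [632.1, -157.8, 50.6]
tcp_rot: [3.141, -0.0, 0.131]
contact_force: [-0.6, 0.0, -2.0]
opening: 0.515
```

```bash
python3 - <<'E'
from h import *
st(); to(631,-156.5,48,.131)
E
```

```text
t 7.5 p [ 632.1 -157.8   50.6] rot [ 3.141 -0.     0.131] F [-0.6  0.  -2. ] op 0.51 q [-0.25  0.62  1.7   0.    0.82  1.19]
tool shift cm [-0.09 -0.14  0.26] -0.0
```

Request:
{"api": "drive_tool", "payload": {"deltas": [[0,0,0.1,0],[0,0,0.1,0],[0,0,0.1,0],[0,0,0,0],[0,0,0,0]]}}

```text
clock: 7.97
eef_pos: [632.0, -157.7, 47.4]
tcp_rot: [3.141, -0.0, 0.131]
contact_force: [-0.1, -0.5, 0.0]
opening: 0.517
```

Request:
{"api": "drive_tool", "payload": {"deltas": [[0,0,0,0],[0,0,0,0],[0,0,0,0],[0,0,0,0],[0,0,-1,0],[0,0,-2,0],[0,0,-2,0],[0,0,-2,0],[0,0,-2,0],[0,0,0,0],[0,0,0,0]], "jaw": 0}}

```text
clock: 8.88
eef_pos: [632.8, -157.9, 139.1]
tcp_rot: [3.14, -0.003, 0.131]
contact_force: [0.6, -0.8, 0.2]
opening: 0.996
```

```bash
python3 - <<'E'
from h import *
st(); to(536.2,-173.6,140,.131)
cups('wrist','pics/w2.png')
E
```

```text
t 8.9 p [ 632.8 -157.9  139.1] rot [ 3.14e+00 -3.00e-03  1.31e-01] F [ 0.6 -0.8  0.2] op 1.0 q [-0.25  0.51  1.66  0.    0.97  1.19]
tool shift cm [-9.78  0.3  -0.09] -0.0
raw [262. 298.] [235, 257, 56, 78, 3290] zt 54.7 rim 537.8 -175.3 r 22.8 n 1005
raw [170. 330.] [152, 316, 32, 32, 530] zt 25.7 rim 472.8 -95.9 r 11.9 n 147
fired [255. 195.] [224, 157, 64, 74, 3597] zt 61.0 rim 632.1 -157.1 r 22.8 n 1202
```

View pics/w2.png

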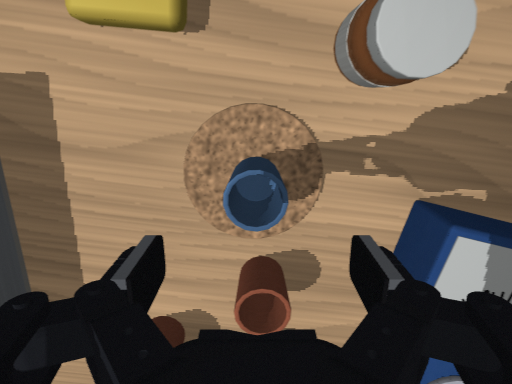

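Blue cup stands upright near the trivet centre (255,195). Next is raw cup A, directly behind it at (262,298).

Request:
{"api": "drive_tool", "payload": {"deltas": [[-1.5,0.1,0,0],[-2.5,0.1,0,0],[-2.5,0.1,0,0],[-2,0.1,0,0],[-1.2,0,0,0],[0,0,0,0],[0,0,0,0]]}}

```text
clock: 9.52
eef_pos: [536.3, -174.3, 137.0]
tcp_rot: [-3.141, 0.0, 0.13]
contact_force: [0.2, 0.0, 0.5]
opening: 0.998
```

```bash
python3 - <<'E'
from h import *
st(); to(537.5,-174.8,41,.131)
E
```

```text
t 9.5 p [ 536.3 -174.3  137. ] rot [-3.141  0.     0.13 ] F [0.2 0.  0.5] op 1.0 q [-0.32  0.39  1.86  0.    0.89  1.12]
tool shift cm [0.11 0.06 9.6 ] -0.001
```

Request:
{"api": "drive_tool", "payload": {"deltas": [[0.1,0.05,1.5,0],[0,0,2,0],[0,0,2,0],[0,0,2,0],[0,0,1.4,0],[0,0,0.7,0],[0,0,0,0],[0,0,0,0]]}}

```text
clock: 10.18
eef_pos: [538.1, -174.5, 41.2]
tcp_rot: [-3.142, -0.0, 0.131]
contact_force: [-0.3, -1.2, 1.3]
opening: 1.002
```

Request:
{"api": "drive_tool", "payload": {"deltas": [[0,0,0,0],[0,0,0,0],[0,0,0,0],[0,0,0,0],[0,0,0,0],[0,0,0,0],[0,0,0,0],[0,0,0,0]], "jaw": 1}}

```text
clock: 10.85
eef_pos: [537.9, -174.8, 42.4]
tcp_rot: [3.141, -0.001, 0.131]
contact_force: [-1.5, 1.2, 6.6]
opening: 0.523
```

Request:
{"api": "drive_tool", "payload": {"deltas": [[0,0,-1,0],[0,0,-2,0],[0,0,-2.5,0],[0,0,-2.5,0],[0,0,-2.5,0],[0,0,-2,0],[0,0,0,0]]}}

```text
clock: 11.43
eef_pos: [539.6, -175.4, 171.4]
tcp_rot: [3.138, -0.006, 0.131]
contact_force: [0.7, -1.1, 0.4]
opening: 0.517
```

```bash
cat >> h.py <<'E'
def slot(kx,ky):
    a=np.radians(97.4); return 533.4+kx*np.cos(a)-ky*np.sin(a), 184+kx*np.sin(a)+ky*np.cos(a)
E
python3 - <<'E'
from h import *
for s in ((-20,-58),(-20,58),(15,0)): print(s,np.round(slot(*s),1))
st(); to(*slot(-20,-58),165,.131)
E
```

```text
(-20, -58) [593.5 171.6]
(-20, 58) [478.5 156.7]
(15, 0) [531.5 198.9]
t 11.4 p [ 539.6 -175.4  171.4] rot [ 3.138 -0.006  0.131] F [ 0.7 -1.1  0.4] op 0.52 q [-0.32  0.35  1.83 -0.    0.95  1.12]
tool shift cm [  9.87 -33.71   0.64] -0.0
```

Request:
{"api": "drive_tool", "payload": {"deltas": [[0.5,-1.7,0,0],[1,-3.4,0,0],[1,-3.4,0,0],[1,-3.4,0,0],[1,-3.4,0,0],[1,-3.4,0,0],[1,-3.4,0,0],[1,-3.4,0,0],[1,-3.4,0,0],[0.9,-3,0,0],[0.5,-1.8,0,0],[0,0,0,0]]}}

```text
clock: 12.43
eef_pos: [591.7, 176.1, 166.2]
tcp_rot: [-3.141, -0.001, 0.134]
contact_force: [-0.6, -1.0, -0.6]
opening: 0.52
```

Request:
{"api": "drive_tool", "payload": {"deltas": [[0,0,1,0],[0,0,1.5,0],[0,0,0.5,0],[0,0,0,0],[0,0,0,0]]}}

```text
clock: 12.85
eef_pos: [591.1, 171.3, 135.8]
tcp_rot: [3.141, 0.001, 0.13]
contact_force: [-0.3, 0.3, -0.5]
opening: 0.516
```

```bash
python3 - <<'E'
from h import *
st(); to(*slot(-20,-58),73.5,.131)
E
```

```text
t 12.8 p [591.1 171.3 135.8] rot [3.141e+00 1.000e-03 1.300e-01] F [-0.3  0.3 -0.5] op 0.52 q [ 0.28  0.46  1.75 -0.    0.94  1.72]
tool shift cm [ 0.24 -0.    6.23] -0.001
```

Request:
{"api": "drive_tool", "payload": {"deltas": [[0.2,0,1,0],[0,0,1.5,0],[0,0,1.5,0],[0,0,1,0],[0,0,0.7,0],[0,0,0.4,0],[0,0,0.1,0],[0,0,0.1,0],[0,0,0,0],[0,0,0,0]]}}

```text
clock: 13.68
eef_pos: [593.9, 172.8, 73.8]
tcp_rot: [-3.141, -0.001, 0.131]
contact_force: [0.0, 0.2, 0.3]
opening: 0.525
```

```bash
python3 - <<'E'
from h import *
st(); to(*slot(-20,-58),72,.131)
E
```

```text
t 13.7 p [593.9 172.8  73.8] rot [-3.141e+00 -1.000e-03  1.310e-01] F [0.  0.2 0.3] op 0.52 q [ 0.28  0.55  1.77 -0.    0.82  1.72]
tool shift cm [-0.05  0.11  0.18] -0.0
```

Request:
{"api": "drive_tool", "payload": {"deltas": [[0,0,0.1,0],[0,0,0.1,0],[0,0,0,0],[0,0,0,0]]}}

```text
clock: 14.02
eef_pos: [594.0, 172.8, 72.4]
tcp_rot: [-3.141, -0.001, 0.131]
contact_force: [-1.7, -0.9, 6.3]
opening: 0.524
```

Request:
{"api": "drive_tool", "payload": {"deltas": [[0,0,0,0],[0,0,0,0],[0,0,0,0],[0,0,0,0],[0,0,-1,0],[0,0,-2,0],[0,0,-2,0],[0,0,-2,0],[0,0,-2,0],[0,0,0,0],[0,0,0,0]], "jaw": 0}}

```text
clock: 14.93
eef_pos: [594.3, 172.9, 163.0]
tcp_rot: [-3.141, -0.003, 0.131]
contact_force: [-0.0, -0.7, 0.1]
opening: 0.999
```

```bash
python3 - <<'E'
from h import *
st(); cups('wrist'); print(); cups('top'); to(456.8,-85.4,150,.131)
E
```

```text
t 14.9 p [594.3 172.9 163. ] rot [-3.141e+00 -3.000e-03  1.310e-01] F [-0.  -0.7  0.1] op 1.0 q [ 0.28  0.43  1.72 -0.    0.98  1.72]
raw [110. 172.] [106, 145, 10, 57, 138] zt 47.7 rim 587.3 289.4 r 23.2 n 136
raw [358. 189.] [353, 144, 11, 92, 177] zt 48.8 rim 599.3 91.4 r 38.2 n 176
raw [364. 191.] [359, 147, 11, 88, 196] zt 62.6 rim 602.9 91.8 r 34.7 n 196
raw [106. 203.] [97, 148, 19, 114, 316] zt 61.9 rim 564.4 286.7 r 46.5 n 311
raw [ 97. 209.] [87, 151, 21, 121, 375] zt 76.0 rim 564.3 286.4 r 46.7 n 366
raw [371. 192.] [365, 151, 12, 84, 209] zt 76.5 rim 605.6 92.5 r 31.7 n 209
raw [257. 196.] [225, 157, 65, 75, 3557] zt 85.0 rim 593.2 172.5 r 22.8 n 1191
raw [118. 228.] [114, 203, 9, 51, 116] zt 47.8 rim 541.2 282.9 r 22.6 n 114

raw [180. 200.] [172, 191, 17, 19, 187] zt 85.5 rim 591.9 172.1 r 21.6 n 42
raw [276. 267.] [267, 259, 18, 18, 211] zt 55.5 rim 455.2 -85.6 r 21.8 n 51
raw [312. 276.] [303, 268, 19, 17, 217] zt 55.2 rim 447.5 -174.9 r 21.8 n 60
fired [310. 202.] [302, 193, 19, 19, 273] zt 61.8 rim 630.4 -156.2 r 21.6 n 73
tool shift cm [-16.87  23.8    1.09] -0.0
```

Request:
{"api": "drive_tool", "payload": {"deltas": [[-0.9,1.3,0,0],[-1.9,2.7,0,0],[-1.9,2.7,0,0],[-1.9,2.7,0,0],[-1.9,2.7,0,0],[-1.9,2.7,0,0],[-1.9,2.7,0,0],[-1.9,2.7,0,0],[-1.7,2.4,0,0],[-1,1.3,0,0],[0,0,0,0],[0,0,0,0]]}}

```text
clock: 16.03
eef_pos: [456.0, -87.0, 160.7]
tcp_rot: [-3.141, 0.001, 0.128]
contact_force: [1.1, 0.4, 0.1]
opening: 1.0
```

```bash
python3 - <<'E'
from h import *
st(); to(457.3,-85.4,42,.131)
E
```

```text
t 16.0 p [456.  -87.  160.7] rot [-3.141e+00  1.000e-03  1.280e-01] F [1.1 0.4 0.1] op 1.0 q [-0.19  0.22  2.05  0.    0.88  1.25]
tool shift cm [ 0.15 -0.14 11.87] -0.003
```

Request:
{"api": "drive_tool", "payload": {"deltas": [[0.1,-0.1,1.5,0],[0,0,2,0],[0,0,2,0],[0,0,2,0],[0,0,2,0],[0,0,1.5,0],[0,0,0.8,0],[0,0,0,0],[0,0,0,0]]}}

```text
clock: 16.78
eef_pos: [458.0, -84.7, 43.1]
tcp_rot: [-3.141, 0.001, 0.132]
contact_force: [0.2, 0.2, 0.6]
opening: 1.001
```

Request:
{"api": "drive_tool", "payload": {"deltas": [[0,0,0,0],[0,0,0,0],[0,0,0,0],[0,0,0,0],[0,0,0,0],[0,0,0,0],[0,0,0,0],[0,0,0,0]], "jaw": 1}}

```text
clock: 17.45
eef_pos: [458.6, -85.4, 44.2]
tcp_rot: [3.141, -0.002, 0.131]
contact_force: [-0.2, -0.7, 6.9]
opening: 0.531
```

Request:
{"api": "drive_tool", "payload": {"deltas": [[0,0,-1,0],[0,0,-2,0],[0,0,-2.5,0],[0,0,-2.5,0],[0,0,-2.5,0],[0,0,-2,0],[0,0,0,0],[0,0,0,0]]}}

```text
clock: 18.12
eef_pos: [458.6, -85.4, 169.8]
tcp_rot: [3.141, -0.003, 0.131]
contact_force: [0.1, -0.1, -1.6]
opening: 0.528
```

```bash
python3 - <<'E'
from h import *
st(); to(*slot(-20,58),165,.131)
E
```

```text
t 18.1 p [458.6 -85.4 169.8] rot [ 3.141e+00 -3.000e-03  1.310e-01] F [ 0.1 -0.1 -1.6] op 0.53 q [-0.19  0.21  2.04  0.    0.89  1.25]
tool shift cm [  5.12 -23.74   0.48] -0.0
```

Request:
{"api": "drive_tool", "payload": {"deltas": [[0.3,-1.5,0,0],[0.6,-3,0,0],[0.6,-3,0,0],[0.6,-3,0,0],[0.7,-3,0,0],[0.7,-3,0,0],[0.7,-3,0,0],[0.6,-2.6,0,0],[0.3,-1.6,0,0],[0,0,0,0],[0,0,0,0]]}}

```text
clock: 19.03
eef_pos: [476.6, 156.7, 167.0]
tcp_rot: [3.141, 0.002, 0.133]
contact_force: [-0.3, -0.2, -1.1]
opening: 0.53
```

Request:
{"api": "drive_tool", "payload": {"deltas": [[0,0,1,0],[0,0,2,0],[0,0,2,0],[0,0,1,0],[0,0,0,0],[0,0,0,0]]}}

```text
clock: 19.53
eef_pos: [477.2, 155.6, 107.7]
tcp_rot: [3.141, 0.002, 0.13]
contact_force: [0.2, -0.7, 0.3]
opening: 0.523
```

```bash
python3 - <<'E'
from h import *
st(); to(*slot(-20,58),74,.131)
E
```

```text
t 19.5 p [477.2 155.6 107.7] rot [3.141e+00 2.000e-03 1.300e-01] F [ 0.2 -0.7  0.3] op 0.52 q [ 0.31  0.35  2.01 -0.    0.78  1.75]
tool shift cm [ 0.14 -0.1   3.37] -0.001
```

Request:
{"api": "drive_tool", "payload": {"deltas": [[0.1,-0.1,1,0],[0,0,1,0],[0,0,0.6,0],[0,0,0.4,0],[0,0,0.2,0],[0,0,0.1,0],[0,0,0.1,0],[0,0,0,0],[0,0,0,0]]}}

```text
clock: 20.28
eef_pos: [478.7, 157.6, 74.5]
tcp_rot: [-3.141, -0.0, 0.131]
contact_force: [-0.3, -0.3, -1.2]
opening: 0.525
```

Request:
{"api": "drive_tool", "payload": {"deltas": [[0,0,0.1,0],[0,0,0.05,0],[0,0,0,0],[0,0,0,0]]}}

```text
clock: 20.62
eef_pos: [479.0, 157.6, 74.1]
tcp_rot: [-3.141, -0.001, 0.131]
contact_force: [-3.7, -1.9, 17.2]
opening: 0.531
```

Request:
{"api": "drive_tool", "payload": {"deltas": [[0,0,0,0],[0,0,0,0],[0,0,0,0],[0,0,0,0],[0,0,-1,0],[0,0,-2,0],[0,0,-2,0],[0,0,-2,0],[0,0,-2,0],[0,0,0,0],[0,0,0,0]], "jaw": 0}}

```text
clock: 21.53
eef_pos: [479.2, 157.8, 164.2]
tcp_rot: [-3.141, -0.003, 0.131]
contact_force: [0.1, -0.4, -0.5]
opening: 0.996
```

```bash
python3 - <<'E'
from h import *
st(); cups('top'); to(447.4,-175.2,150,.131)
E
```

```text
t 21.5 p [479.2 157.8 164.2] rot [-3.141e+00 -3.000e-03  1.310e-01] F [ 0.1 -0.4 -0.5] op 1.0 q [0.32 0.27 1.97 0.   0.9  1.76]
raw [192. 214.] [182, 204, 20, 20, 240] zt 85.8 rim 559.3 133.3 r 22.6 n 70
raw [179. 250.] [170, 245, 18, 11, 109] zt 86.2 rim 470.7 151.7 r 19.1 n 29
raw [312. 276.] [302, 267, 20, 18, 194] zt 55.5 rim 447.1 -175.0 r 21.7 n 53
fired [311. 202.] [302, 193, 19, 19, 275] zt 61.3 rim 630.1 -156.3 r 21.9 n 74
fired [116. 319.] [101, 314, 30, 13, 85] zt 654.3 rim 365.7 89.1 r 5.4 n 43
tool shift cm [-7.42 32.59  1.31] -0.0
```

Cup A was knocked inside the kiln to (559,133); it is still upright (rim z 86). I'll put the third cup at kiln-frame (25,-55), clear of both.

Request:
{"api": "drive_tool", "payload": {"deltas": [[-0.4,1.6,0,0],[-0.8,3.5,0,0],[-0.8,3.5,0,0],[-0.8,3.5,0,0],[-0.8,3.5,0,0],[-0.8,3.5,0,0],[-0.8,3.5,0,0],[-0.8,3.5,0,0],[-0.7,3.5,0,0],[-0.6,2,0,0],[-0.2,1.1,0,0],[0,0,0,0]]}}

```text
clock: 22.58
eef_pos: [446.1, -177.9, 161.9]
tcp_rot: [-3.141, 0.001, 0.128]
contact_force: [-0.3, -0.2, 0.2]
opening: 1.002
```

```bash
python3 - <<'E'
from h import *
st(); to(447.4,-175.2,43,.131); cups('top')
E
```

```text
t 22.6 p [ 446.1 -177.9  161.9] rot [-3.141e+00  1.000e-03  1.280e-01] F [-0.3 -0.2  0.2] op 1.0 q [-0.38  0.24  2.02 -0.    0.89  1.06]
tool shift cm [ 0.16 -0.25 11.89] -0.003
raw [192. 214.] [182, 204, 20, 21, 235] zt 85.5 rim 559.3 133.3 r 22.3 n 71
raw [177. 246.] [167, 237, 21, 19, 231] zt 85.6 rim 477.5 157.0 r 22.1 n 72
fired [311. 202.] [302, 193, 19, 19, 274] zt 61.2 rim 630.5 -156.2 r 22.0 n 76
```

Request:
{"api": "drive_tool", "payload": {"deltas": [[0.1,-0.1,1.5,0],[0,0,2,0],[0,0,2,0],[0,0,2,0],[0,0,2,0],[0,0,1.5,0],[0,0,0.8,0],[0,0,0,0],[0,0,0,0]]}}

```text
clock: 23.38
eef_pos: [447.6, -174.4, 44.7]
tcp_rot: [-3.141, 0.001, 0.132]
contact_force: [0.4, -0.4, 0.4]
opening: 0.997
```

Request:
{"api": "drive_tool", "payload": {"deltas": [[0,0,0,0],[0,0,0,0],[0,0,0,0],[0,0,0,0],[0,0,0,0],[0,0,0,0],[0,0,0,0],[0,0,0,0]], "jaw": 1}}

```text
clock: 24.05
eef_pos: [448.3, -175.7, 45.7]
tcp_rot: [3.141, -0.001, 0.13]
contact_force: [-0.6, -0.3, 6.2]
opening: 0.521
```

Request:
{"api": "drive_tool", "payload": {"deltas": [[0,0,-1,0],[0,0,-2,0],[0,0,-2.5,0],[0,0,-2.5,0],[0,0,-2.5,0],[0,0,-2,0],[0,0,0,0],[0,0,0,0]]}}

```text
clock: 24.72
eef_pos: [448.2, -175.6, 171.2]
tcp_rot: [3.14, -0.003, 0.131]
contact_force: [0.9, 0.0, -1.4]
opening: 0.517
```

```bash
python3 - <<'E'
from h import *
st(); print(slot(25,-55)); to(*slot(25,-55),170,.131)
E
```

```text
t 24.7 p [ 448.2 -175.6  171.2] rot [ 3.14e+00 -3.00e-03  1.31e-01] F [ 0.9  0.  -1.4] op 0.52 q [-0.38  0.23  2.01  0.    0.9   1.06]
(np.float64(584.7220240166309), np.float64(215.87553687134323))
tool shift cm [ 18.64 -37.04   0.12] -0.0
```

Request:
{"api": "drive_tool", "payload": {"deltas": [[0.9,-1.7,0,0],[1.8,-3.6,0,0],[1.8,-3.6,0,0],[1.8,-3.6,0,0],[1.8,-3.6,0,0],[1.8,-3.6,0,0],[1.8,-3.6,0,0],[1.8,-3.6,0,0],[1.8,-3.6,0,0],[1.7,-3.4,0,0],[1.1,-2,0,0],[0.5,-1,0,0]]}}

```text
clock: 25.72
eef_pos: [583.9, 217.7, 168.1]
tcp_rot: [-3.141, 0.001, 0.133]
contact_force: [-1.2, -0.9, -1.1]
opening: 0.519
```

Request:
{"api": "drive_tool", "payload": {"deltas": [[0,0,0,0],[0,0,1,0],[0,0,2,0],[0,0,2,0],[0,0,1,0],[0,0,0,0],[0,0,0,0]]}}

```text
clock: 26.3
eef_pos: [583.3, 213.5, 109.2]
tcp_rot: [3.141, 0.002, 0.13]
contact_force: [-0.4, -0.3, -1.3]
opening: 0.515
```

```bash
python3 - <<'E'
from h import *
st(); to(*slot(25,-55),76,.131)
E
```

```text
t 26.3 p [583.3 213.5 109.2] rot [3.141e+00 2.000e-03 1.300e-01] F [-0.4 -0.3 -1.3] op 0.51 q [ 0.35  0.5   1.75 -0.    0.89  1.79]
tool shift cm [ 0.17 -0.21  3.32] -0.001
```

Request:
{"api": "drive_tool", "payload": {"deltas": [[0.1,-0.1,1,0],[0,0,1,0],[0,0,0.6,0],[0,0,0.4,0],[0,0,0.2,0],[0,0,0.1,0],[0,0,0.1,0],[0,0,0,0],[0,0,0,0]]}}

```text
clock: 27.05
eef_pos: [585.0, 216.0, 76.1]
tcp_rot: [-3.141, -0.001, 0.131]
contact_force: [0.6, -0.1, -1.2]
opening: 0.514
```

Request:
{"api": "drive_tool", "payload": {"deltas": [[0,0,0.1,0],[0,0,0.05,0],[0,0,0,0],[0,0,0,0]]}}

```text
clock: 27.38
eef_pos: [585.4, 216.0, 75.7]
tcp_rot: [-3.141, -0.001, 0.131]
contact_force: [-2.3, -1.2, 10.6]
opening: 0.518
```

Request:
{"api": "drive_tool", "payload": {"deltas": [[0,0,0,0],[0,0,0,0],[0,0,0,0],[0,0,0,0],[0,0,-1,0],[0,0,-2,0],[0,0,-3,0],[0,0,-4,0],[0,0,-4,0],[0,0,-4,0],[0,0,-4,0],[0,0,0,0]], "jaw": 0}}

```text
clock: 28.38
eef_pos: [588.1, 217.2, 304.1]
tcp_rot: [-3.139, -0.013, 0.131]
contact_force: [1.2, 0.1, 0.2]
opening: 0.999
```

```bash
python3 - <<'E'
from h import *
st(); cups('top')
im,D=cams.grab_frame('side');P=cams.camera_params('side');X=pts(P,D)
# lid: steel inner face seen from side; fit plane through tall points over hinge
x,y,z=X[...,0],X[...,1],X[...,2]
k=(z>130)&(z<320)&(y>240)&(y<400)&(x>400)&(x<630)
a=np.radians(97.4);kx=(x[k]-533.4)*np.cos(a)+(y[k]-184)*np.sin(a);ky=-(x[k]-533.4)*np.sin(a)+(y[k]-184)*np.cos(a)
c=np.polyfit(z[k],kx,1);print('lid kx at z=90.5,350',np.polyval(c,[90.5,350]),'slope->angle',np.pi/2+np.arctan(c[0]),k.sum(),np.std(kx-np.polyval(c,z[k])),ky.min(),ky.max())
E
```

```text
t 28.4 p [588.1 217.2 304.1] rot [-3.139 -0.013  0.131] F [1.2 0.1 0.2] op 1.0 q [0.35 0.3  1.58 0.   1.25 1.79]
raw [161. 200.] [151, 191, 21, 20, 234] zt 84.8 rim 584.5 214.8 r 22.2 n 64
raw [192. 214.] [182, 204, 20, 21, 247] zt 86.1 rim 559.1 133.5 r 22.5 n 73
raw [177. 246.] [167, 237, 21, 19, 236] zt 86.3 rim 476.9 156.9 r 22.3 n 69
fired [105.  98.] [96, 84, 16, 30, 131] zt 649.3 rim 585.4 146.5 r 6.8 n 28
fired [311. 202.] [302, 193, 19, 19, 274] zt 61.3 rim 629.8 -156.3 r 21.9 n 72
lid kx at z=90.5,350 [130.62331039 129.339877  ] slope->angle 1.5658505737056347 4371 6.080698823644568 -114.61971318178675 117.89911274749471
```

Request:
{"api": "drive_tool", "payload": {"deltas": [[0,0,-2,0],[0,0,-3,0],[0,0,-3,0],[0,0,-1.5,0],[0,0,0,0],[0,0,0,0]], "jaw": 1}}

```text
clock: 28.98
eef_pos: [584.6, 215.8, 388.5]
tcp_rot: [3.141, 0.001, 0.131]
contact_force: [-0.9, -0.2, -1.3]
opening: 0.141
```

```bash
python3 - <<'E'
from h import *
st(); print(slot(205,100)); to(*slot(205,100),400,.131)
E
```

```text
t 29.0 p [584.6 215.8 388.5] rot [3.141e+00 1.000e-03 1.310e-01] F [-0.9 -0.2 -1.3] op 0.14 q [ 0.35  0.25  1.46 -0.    1.43  1.79]
(np.float64(407.8297864632906), np.float64(374.41302863077726))
tool shift cm [-15.45 -18.03  -1.15] -0.0
```

Request:
{"api": "drive_tool", "payload": {"deltas": [[-0.8,0,-1.2,0],[-1.6,-1,0,0],[-1.6,-2,0,0],[-1.6,-2,0,0],[-1.6,-2,0,0],[-1.6,-2,0,0],[-1.6,-2,0,0],[-1.6,-2,0,0],[-1.6,-2,0,0],[-1.6,-2,0,0],[-0.3,-1,0,0],[0,0,0,0]]}}

```text
clock: 29.98
eef_pos: [406.1, 375.2, 400.4]
tcp_rot: [3.141, 0.002, 0.133]
contact_force: [0.9, -0.4, 0.5]
opening: 0.001
```

```bash
python3 - <<'E'
from h import *
st(); to(*slot(205,100),342,.131)
im,D=cams.grab_frame('side');cv2.imwrite('pics/s2.png',im[:,:,::-1])
E
```

```text
t 30.0 p [406.1 375.2 400.4] rot [3.141e+00 2.000e-03 1.330e-01] F [ 0.9 -0.4  0.5] op 0.0 q [0.74 0.13 1.59 0.   1.42 2.18]
tool shift cm [0.16 0.1  5.84] 0.002
```

View pics/s2.png

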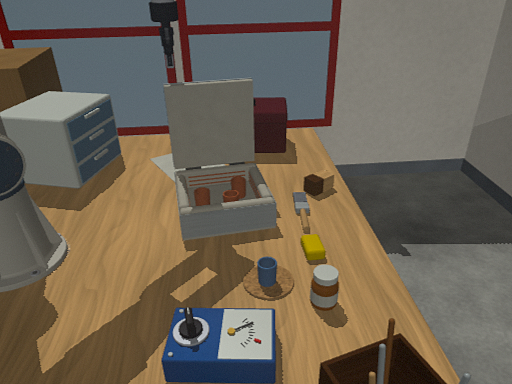

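The gripper tip (170,65) is above and behind the lid's left end; three brown cups stand in the kiln and the blue one on the trivet. Next I lower behind the lid and push.

Request:
{"api": "drive_tool", "payload": {"deltas": [[0,0,1,0],[0,0,1.5,0],[0,0,1.5,0],[0,0,1.2,0],[0,0,0.4,0],[0,0,0,0],[0,0,0,0]]}}

```text
clock: 30.62
eef_pos: [408.1, 373.8, 345.3]
tcp_rot: [3.141, 0.0, 0.13]
contact_force: [-0.4, 0.2, -0.1]
opening: 0.001
```

Request:
{"api": "drive_tool", "payload": {"deltas": [[0,0.5,0,0],[0,0.5,0,0],[0,0.5,0,0],[0,0.5,0,0],[0,0.5,0,0],[0,0.3,0,0],[0,0.3,0,0],[0,0.2,0,0],[0,0,0,0]]}}

```text
clock: 31.37
eef_pos: [412.0, 341.7, 345.8]
tcp_rot: [-3.14, -0.0, 0.131]
contact_force: [-1.3, 3.0, 2.4]
opening: 0.001
```

```bash
cat >> h.py <<'E'
def kf():
    s=r.sense();p=s['eef_pos'];a=np.radians(97.4);dx,dy=p[0]-533.4,p[1]-184
    print('kx,ky,z',round(dx*np.cos(a)+dy*np.sin(a),1),round(-dx*np.sin(a)+dy*np.cos(a),1),round(p[2],1),'F',s['contact_force'].round(1))
E
python3 -c "
from h import *
st();kf()"
```

```text
t 31.4 p [412.  341.7 345.8] rot [-3.14  -0.     0.131] F [-1.3  3.   2.4] op 0.0 q [0.69 0.13 1.71 0.   1.3  2.13]
kx,ky,z 172.1 100.1 345.8 F [-1.3  3.   2.4]
```

```bash
python3 - <<'E'
import numpy as np
a=np.linspace(1.57,0.0,48+1);s=235
p=np.c_[172+130-130-s*np.cos(a)+30*np.sin(a)-30, 107.5+s*np.sin(a)+30*np.cos(a)]
d=np.diff(p,axis=0)/10
for i in range(0,48,3): print(i,a[i].round(2),p[i].round(1),'ty,tz',np.round([-d[i:i+3,0].mean(),-d[i:i+3,1].mean()],2))
print(p[-1])
E
```

```text
0 1.57 [171.8 342.5] ty,tz [ 0.77 -0.06]
3 1.47 [148.6 344.3] ty,tz [0.77 0.02]
6 1.37 [125.4 343.8] ty,tz [0.77 0.09]
9 1.28 [102.3 341.1] ty,tz [0.76 0.17]
12 1.18 [ 79.6 336.1] ty,tz [0.74 0.24]
15 1.08 [ 57.6 328.8] ty,tz [0.71 0.31]
18 0.98 [ 36.3 319.5] ty,tz [0.68 0.38]
21 0.88 [ 16.  308.1] ty,tz [0.63 0.44]
24 0.79 [ -3.  294.8] ty,tz [0.59 0.5 ]
27 0.69 [-20.7 279.7] ty,tz [0.54 0.56]
30 0.59 [-36.8 262.9] ty,tz [0.48 0.61]
33 0.49 [-51.1 244.7] ty,tz [0.42 0.65]
36 0.39 [-63.7 225.1] ty,tz [0.35 0.69]
39 0.29 [-74.2 204.4] ty,tz [0.28 0.72]
42 0.2 [-82.6 182.7] ty,tz [0.21 0.75]
45 0.1 [-88.9 160.4] ty,tz [0.14 0.76]
[-93.  137.5]
```

Request:
{"api": "drive_tool", "payload": {"deltas": [[0,0.4,0,0],[0,0.77,0,0],[0,0.77,0,0],[0,0.77,0,0],[0,0.77,0.05,0],[0,0.77,0.05,0],[0,0.77,0.1,0],[0,0.77,0.1,0],[0,0.77,0.15,0],[0,0.76,0.17,0],[0,0.76,0.17,0],[0,0.76,0.17,0]]}}

```text
clock: 32.37
eef_pos: [423.6, 252.9, 335.6]
tcp_rot: [3.141, -0.0, 0.131]
contact_force: [0.2, 3.6, 4.1]
opening: -0.001
```

```bash
python3 - <<'E'
from h import *
kf()
im,D=cams.grab_frame('side');cv2.imwrite('pics/s3.png',im[:,:,::-1])
E
```

```text
kx,ky,z 82.5 100.0 335.6 F [0.2 3.6 4.1]
```

View pics/s3.png

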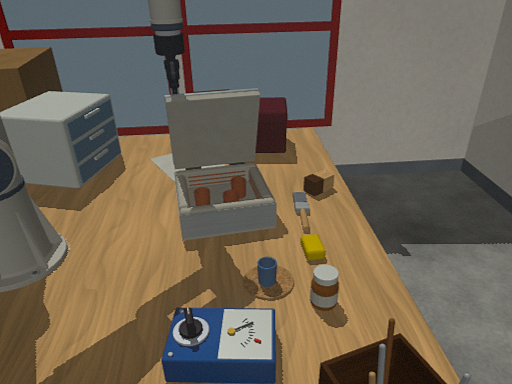

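The lid is following the fingertip and tilting forward, at about 5 N. I'll continue the arc.

Request:
{"api": "drive_tool", "payload": {"deltas": [[0,0.74,0.24,0],[0,0.74,0.24,0],[0,0.74,0.24,0],[0,0.71,0.31,0],[0,0.71,0.31,0],[0,0.71,0.31,0],[0,0.68,0.38,0],[0,0.68,0.38,0],[0,0.68,0.38,0],[0,0.63,0.44,0],[0,0.63,0.44,0],[0,0.63,0.44,0]]}}

```text
clock: 33.42
eef_pos: [434.3, 170.9, 294.1]
tcp_rot: [3.141, 0.0, 0.131]
contact_force: [-0.8, 1.2, 4.6]
opening: -0.001
```

```bash
python3 -c "
from h import *
kf();st()"
```

```text
kx,ky,z -0.2 100.0 294.1 F [-0.8  1.2  4.6]
t 33.4 p [434.3 170.9 294.1] rot [3.141 0.    0.131] F [-0.8  1.2  4.6] op -0.0 q [ 0.37  0.06  1.9  -0.    1.18  1.81]
```

Request:
{"api": "drive_tool", "payload": {"deltas": [[0,0.59,0.5,0],[0,0.59,0.5,0],[0,0.59,0.5,0],[0,0.54,0.56,0],[0,0.54,0.56,0],[0,0.54,0.56,0],[0,0.48,0.61,0],[0,0.48,0.61,0],[0,0.48,0.61,0],[0,0.42,0.65,0],[0,0.42,0.65,0],[0,0.42,0.65,0]]}}

```text
clock: 34.42
eef_pos: [442.2, 110.9, 224.2]
tcp_rot: [3.142, 0.0, 0.131]
contact_force: [1.2, 1.2, 2.7]
opening: 0.005
```

Request:
{"api": "drive_tool", "payload": {"deltas": [[0,0.35,0.66,0],[0,0.35,0.66,0],[0,0.35,0.65,0],[0,0.28,0.65,0],[0,0.28,0.6,0],[0,0.28,0.6,0],[0,0.21,0.55,0],[0,0.21,0.55,0],[0,0.2,0.5,0],[0,0.15,0.5,0],[0,0.14,0.4,0],[0,0.14,0.4,0]]}}

```text
clock: 35.42
eef_pos: [446.0, 82.0, 157.3]
tcp_rot: [-3.142, 0.0, 0.131]
contact_force: [-0.3, 1.2, 1.6]
opening: 0.0
```

```bash
python3 -c "
from h import *
kf();st()"
```

```text
kx,ky,z -89.9 99.8 157.3 F [-0.3  1.2  1.6]
t 35.4 p [446.   82.  157.3] rot [-3.142  0.     0.131] F [-0.3  1.2  1.6] op 0.0 q [0.18 0.21 2.07 0.   0.86 1.62]
```

Request:
{"api": "drive_tool", "payload": {"deltas": [[0,0,0.2,0],[0,0,0.2,0],[0,0,0.2,0],[0,0,0.15,0],[0,0,0.15,0],[0,0,0.15,0],[0,0,0.15,0],[0,0,0.15,0],[0,0,0.1,0],[0,0,0.1,0],[0,0,0.1,0],[0,0,0.1,0]]}}

```text
clock: 36.42
eef_pos: [446.1, 82.1, 140.2]
tcp_rot: [3.142, -0.0, 0.131]
contact_force: [0.1, -1.4, 1.2]
opening: -0.001
```

```bash
python3 -c "
from h import *
kf();st()"
```

```text
kx,ky,z -89.8 99.7 140.2 F [ 0.1 -1.4  1.2]
t 36.4 p [446.1  82.1 140.2] rot [ 3.142 -0.     0.131] F [ 0.1 -1.4  1.2] op -0.0 q [ 0.18  0.24  2.09 -0.    0.82  1.62]
```

Request:
{"api": "drive_tool", "payload": {"deltas": [[0,0,0.1,0],[0,0,0.1,0],[0,0,0.1,0],[0,0,0,0],[0,0,0,0]]}}

```text
clock: 36.83
eef_pos: [446.1, 82.2, 137.5]
tcp_rot: [-3.142, -0.0, 0.131]
contact_force: [-1.0, -1.3, 5.9]
opening: 0.0
```

```bash
python3 - <<'E'
from h import *
kf()
im,D=cams.grab_frame('top');X=pts(cams.camera_params('top'),D);x,y,z=X[...,0],X[...,1],X[...,2]
a=np.radians(97.4);kx=(x-533.4)*np.cos(a)+(y-184)*np.sin(a);ky=-(x-533.4)*np.sin(a)+(y-184)*np.cos(a)
for lo in range(-125,125,25):
    k=(kx>lo)&(kx<lo+25)&(ky<-62)&(ky>-122)&(z<300); print(lo,np.median(z[k]).round(1),k.sum())
E
```

```text
kx,ky,z -89.7 99.7 137.5 F [-1.  -1.3  5.9]
-125 120.9 257
-100 121.0 255
-75 120.9 261
-50 120.9 249
-25 120.9 252
0 121.0 250
25 120.8 256
50 120.9 250
75 121.1 251
100 120.8 256
```

Request:
{"api": "drive_tool", "payload": {"deltas": [[0,0,0.1,0],[0,0,0.1,0],[0,0,0.1,0],[0,0,0,0],[0,0,0,0]]}}

```text
clock: 37.3
eef_pos: [446.2, 82.2, 137.1]
tcp_rot: [3.142, -0.0, 0.131]
contact_force: [-14.8, -4.6, 49.9]
opening: -0.001
```

Request:
{"api": "drive_tool", "payload": {"deltas": [[0,0,-0.3,0],[0,0,-1,0],[0,0,-3,0],[0,0,-3,0],[0,0,-3,0],[0,0,-2,0],[0,0,0,0],[0,0,0,0]], "jaw": 0}}

```text
clock: 37.97
eef_pos: [446.5, 82.4, 258.3]
tcp_rot: [-3.141, -0.002, 0.131]
contact_force: [-0.3, 0.0, 1.1]
opening: 1.0
```

```bash
python3 - <<'E'
from h import *
kf();st();
a=-.121
x,y=525.6-57*np.cos(a),-351-57*np.sin(a);print('knob',x,y); to(x-60,y,250,.131)
E
```

```text
kx,ky,z -89.6 99.3 258.3 F [-0.3  0.   1.1]
t 38.0 p [446.5  82.4 258.3] rot [-3.141e+00 -2.000e-03  1.310e-01] F [-0.3  0.   1.1] op 1.0 q [0.18 0.07 1.97 0.   1.1  1.62]
knob 469.0167596460516 -344.1198175135172
tool shift cm [-9.28 41.8   0.83] -0.0
```

Request:
{"api": "drive_tool", "payload": {"deltas": [[-0.1,2,0,0],[-0.1,4,0,0],[-0.1,4,0,0],[-0.1,4,0,0],[-0.1,4,0,0],[-0.1,4,0,0],[-0.1,4,0,0],[-0.1,4,0,0],[-0.1,4,0,0],[-0.1,4,0,0],[-0.1,4,0,0],[-0.1,1.4,0,0]]}}

```text
clock: 38.97
eef_pos: [490.3, -353.9, 255.3]
tcp_rot: [-3.142, 0.001, 0.129]
contact_force: [0.6, -0.1, 0.0]
opening: 1.001
```

Request:
{"api": "drive_tool", "payload": {"deltas": [[0,0,0,0],[0,0,0,0],[0,0,0,0]]}}

```text
clock: 39.22
eef_pos: [490.2, -348.1, 256.1]
tcp_rot: [-3.139, 0.002, 0.131]
contact_force: [0.5, 1.4, -0.2]
opening: 0.997
```

```bash
python3 - <<'E'
from h import *
st()
P=cams.camera_params('wrist');im,D=cams.grab_frame('wrist');np.savez('w3.npz',im=im,D=D,R=P['R'],t=P['t'],K=[P['fx'],P['fy'],P['cx'],P['cy']])
cv2.imwrite('pics/w3.png',im[:,:,::-1])
E
```

```text
t 39.2 p [ 490.2 -348.1  256.1] rot [-3.139e+00  2.000e-03  1.310e-01] F [ 0.5  1.4 -0.2] op 1.0 q [-0.62  0.31  1.68  0.    1.16  0.82]
```

View pics/w3.png

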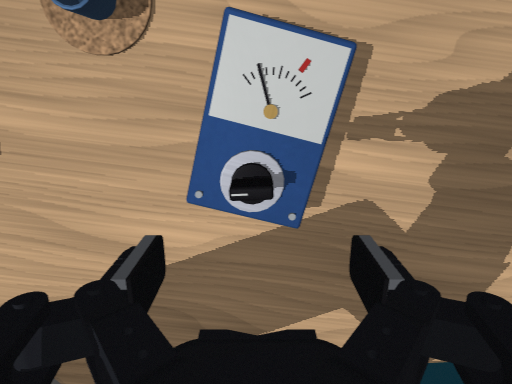

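Wrist view: the needle runs from the pivot at (271,111) to its tip at (260,65), the red mark is at (305,66), and the knob is at (252,180) with its bar about horizontal. I'll measure these.

```bash
cat >> h.py <<'E'
def dial(save=None):
    P=cams.camera_params('wrist');im,D=cams.grab_frame('wrist')
    if save: cv2.imwrite(save,im[:,:,::-1])
    hsv=cv2.cvtColor(im,cv2.COLOR_RGB2HSV).astype(int);H,S,V=[hsv[...,i] for i in range(3)];X=pts(P,D)
    x,y,z=X[...,0],X[...,1],X[...,2]
    near=(np.hypot(x-525,y+351)<115)&(z>50)&(z<75)
    box=near&(z>56)&(z<64);(c,wh,an)=cv2.minAreaRect(X[cv2.morphologyEx(box.astype(np.uint8),cv2.MORPH_OPEN,np.ones((3,3)))>0][:,:2].astype(np.float32))
    print('box',np.round(c,1),np.round(wh,1),round(an,2))
    def big(m):
        N,l,s,ce=cv2.connectedComponentsWithStats(m.astype(np.uint8),connectivity=8);i=1+np.argmax(s[1:,4]);return l==i
    W=lambda m,h:np.array([px2plane(P,u,v,h)[:2] for v,u in np.argwhere(m)])
    gold=big(near&(H>12)&(H<32)&(S>110)&(V>90)); red=big(near&((H<8)|(H>172))&(S>130)&(V>80))
    pv=W(gold,65).mean(0)
    rp=W(red,63.5); rr=np.hypot(*(rp-pv).T)
    dk=near&(V<75)&(S<110); dp=W(dk,64);d=dp-pv;q=np.hypot(*d.T); kk=(q>10)&(q<44)&(d[:,0]>0)
    mm=np.zeros(dk.shape,bool); ij=np.argwhere(dk)[kk]; mm[ij[:,0],ij[:,1]]=1; mm=big(mm)
    npn=W(mm,64)-pv; 
    # line direction through PCA, and via pivot
    ang=lambda v:np.arctan2(v[1],v[0])
    w=npn; a1=ang(w.sum(0)); v=np.linalg.svd(w-w.mean(0))[2][0]; v=v*np.sign(v@w.mean(0))
    am=ang((rp-pv).mean(0))
    print('pivot',pv.round(1),'needle',a1.round(4),'pca',ang(v).round(4),'n',len(w),'len',np.hypot(*w.T).max().round(1),'mark',am.round(4),'r',rr.min().round(1),rr.max().round(1),'n',len(rp))
    print('mark-needle cw',round(a1-am,4),'pca',round(ang(v)-am,4),'knob turn',round((a1-am)/.3,3))
    kb=(z>98)&(z<112)&(np.hypot(x-469,y+344)<40)&(D>0)
    if kb.sum()>10:
        (c,wh,an)=cv2.minAreaRect(X[kb][:,:2].astype(np.float32));print('bar',np.round(c,1),np.round(wh,1),round(an,2),X[kb][:,2].mean().round(1))
    return im,D,X
E
python3 -c "
from h import *
dial()"
```

```text
box [ 525.3 -351.8] [129.8 199.9] 83.15
pivot [ 543.3 -354.4] needle 0.3931 pca 0.4044 n 83 len 44.0 mark -0.516 r 47.1 59.9 n 65
mark-needle cw 0.909 pca 0.9203 knob turn 3.03
bar [ 468.8 -345. ] [14.5 41. ] 10.71 103.2
```

Request:
{"api": "drive_tool", "payload": {"deltas": [[-1,-0.3,2,0],[-1.1,-0.3,2,0],[0,0,2,-0.12],[0,0,1,-0.12],[0,0,0,-0.12],[0,0,0,-0.12],[0,0,0,-0.12],[0,0,0,-0.12],[0,0,0,-0.12],[0,0,0,-0.12],[0,0,0,-0.12],[0,0,0,-0.12]]}}

```text
clock: 40.32
eef_pos: [469.4, -345.1, 187.6]
tcp_rot: [3.141, -0.0, 1.338]
contact_force: [-0.7, 0.2, 0.0]
opening: 1.003
```

Request:
{"api": "drive_tool", "payload": {"deltas": [[0,0,0,-0.12],[0,0,0,-0.12],[0,0,0,-0.12],[0,0,0,-0.05],[0,0,0,0],[0,0,0,0],[0,0,0,0]]}}

```text
clock: 40.9
eef_pos: [469.3, -345.8, 187.4]
tcp_rot: [3.141, 0.0, 1.74]
contact_force: [-0.3, 0.1, 0.0]
opening: 0.999
```

```bash
python3 -c "
from h import *
st();to(468.7,-345,97,1.75)"
```

```text
t 40.9 p [ 469.3 -345.8  187.4] rot [3.141 0.    1.74 ] F [-0.3  0.1  0. ] op 1.0 q [-0.64  0.35  1.78  0.    1.01 -0.81]
tool shift cm [ 0.09 -0.04  9.04] -0.01
```

Request:
{"api": "drive_tool", "payload": {"deltas": [[0.1,-0.05,1.5,0],[0,0,2,0],[0,0,2,0],[0,0,1.5,0],[0,0,1,0],[0,0,0.7,0],[0,0,0.3,0],[0,0,0,0],[0,0,0,0]]}}

```text
clock: 41.65
eef_pos: [468.9, -345.8, 97.9]
tcp_rot: [3.141, 0.001, 1.741]
contact_force: [-0.0, 0.1, -0.7]
opening: 0.998
```

```bash
python3 -c "
from h import *
st();to(468.7,-345,97,1.75)"
```

```text
t 41.6 p [ 468.9 -345.8   97.9] rot [3.141e+00 1.000e-03 1.741e+00] F [-0.   0.1 -0.7] op 1.0 q [-0.64  0.47  1.84 -0.    0.83 -0.81]
tool shift cm [ 0.09 -0.    0.09] -0.009
```

Request:
{"api": "drive_tool", "payload": {"deltas": [[0.08,0,0,0],[0,0,0,0],[0,0,0,0],[0,0,0,0],[0,0,0,0],[0,0,0,0],[0,0,0,0],[0,0,0,0],[0,0,0,0],[0,0,0,0]], "jaw": 1, "force": 50}}

```text
clock: 42.48
eef_pos: [468.4, -344.9, 97.6]
tcp_rot: [3.142, 0.0, 1.741]
contact_force: [-2.0, 0.7, 6.4]
opening: 0.153
```

```bash
python3 -c "
from h import *
st()"
```

```text
t 42.5 p [ 468.4 -344.9   97.6] rot [3.142 0.    1.741] F [-2.   0.7  6.4] op 0.15 q [-0.64  0.47  1.84 -0.    0.83 -0.81]
```

Request:
{"api": "drive_tool", "payload": {"deltas": [[0,0,0,0.1],[0,0,0,0.12],[0,0,0,0.12],[0,0,0,0.12],[0,0,0,0.12],[0,0,0,0.12],[0,0,0,0.12],[0,0,0,0.12],[0,0,0,0.12],[0,0,0,0.12],[0,0,0,0.12],[0,0,0,0.12]]}}

```text
clock: 43.48
eef_pos: [468.5, -344.9, 97.5]
tcp_rot: [3.141, -0.0, 0.315]
contact_force: [-0.7, 0.3, 5.1]
opening: 0.151
```

Request:
{"api": "drive_tool", "payload": {"deltas": [[0,0,0,0.12],[0,0,0,0.12],[0,0,0,0.12],[0,0,0,0.12],[0,0,0,0.12],[0,0,0,0.12],[0,0,0,0.12],[0,0,0,0.12],[0,0,0,0.12],[0,0,0,0.12],[0,0,0,0.12],[0,0,0,0]]}}

```text
clock: 44.48
eef_pos: [468.5, -345.0, 97.5]
tcp_rot: [3.142, -0.001, -1.005]
contact_force: [-3.0, -0.7, 4.0]
opening: 0.149
```

```bash
python3 - <<'E'
from h import *
st()
im,D=cams.grab_frame('side');np.savez('s4.npz',im=im,D=D)
im2=cv2.resize(im[295:384,150:300],None,fx=5,fy=5,interpolation=cv2.INTER_CUBIC);cv2.imwrite('pics/s4.png',im2[:,:,::-1])
E
```

```text
t 44.5 p [ 468.5 -345.    97.5] rot [ 3.142e+00 -1.000e-03 -1.005e+00] F [-3.  -0.7  4. ] op 0.15 q [-0.64  0.47  1.84 -0.    0.83  1.94]
```

View pics/s4.png

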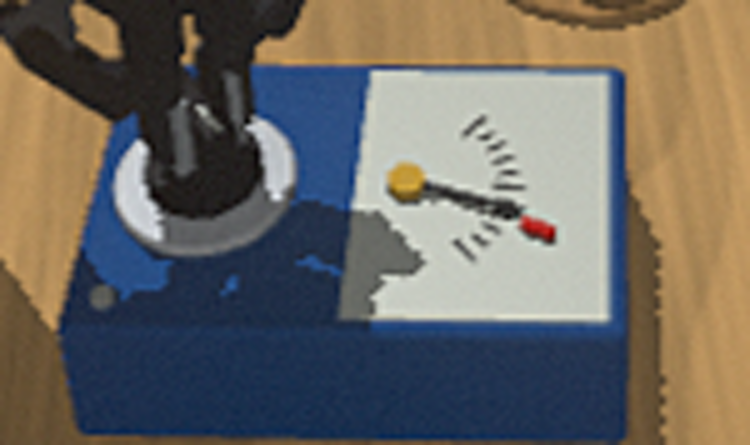

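Needle is just short of the mark (about 0.09 rad by prediction). I'll turn the rest, let go, and check from above.

Request:
{"api": "drive_tool", "payload": {"deltas": [[0,0,0,0.1],[0,0,0,0.1],[0,0,0,0.06],[0,0,0,0.025],[0,0,0,0],[0,0,0,0],[0,0,0,0],[0,0,0,0]]}}

```text
clock: 45.2
eef_pos: [468.4, -345.1, 97.5]
tcp_rot: [-3.142, -0.0, -1.28]
contact_force: [-1.8, -0.5, 5.8]
opening: 0.151
```

Request:
{"api": "drive_tool", "payload": {"deltas": [[0,0,0,0],[0,0,0,0],[0,0,0,0],[0,0,0,0],[0,0,0,0],[0,0,-1,0],[0,0,-2,0],[0,0,-2,0],[0,0,-2,0],[0,0,-2,0],[0,0,0,0],[0,0,0,0]], "jaw": 0}}

```text
clock: 46.2
eef_pos: [469.0, -345.3, 188.9]
tcp_rot: [-3.14, -0.002, -1.284]
contact_force: [-0.1, 1.0, -0.5]
opening: 0.998
```

Request:
{"api": "drive_tool", "payload": {"deltas": [[0,0,-1,-0.11],[0,0,-1,-0.12],[0,0,-1,-0.12],[0,0,-1,-0.12],[0,0,-1,-0.12],[0,0,0,-0.12],[0,0,0,-0.12],[0,0,0,-0.12],[0,0,0,-0.11],[0,0,0,-0.11],[0,0,0,0],[0,0,0,0]]}}

```text
clock: 47.2
eef_pos: [468.0, -344.5, 236.4]
tcp_rot: [-3.141, 0.001, -0.118]
contact_force: [0.3, 0.0, -0.5]
opening: 1.003
```

```bash
python3 - <<'E'
from h import *
st()
im,D,X=dial()
cv2.imwrite('pics/w4.png',im[:,:,::-1])
E
```

```text
t 47.2 p [ 468.  -344.5  236.4] rot [-3.141e+00  1.000e-03 -1.180e-01] F [ 0.3  0.  -0.5] op 1.0 q [-0.64  0.3   1.74  0.    1.1   1.05]
box [ 520.4 -351.3] [129.8 187.4] 83.17
pivot [ 543.3 -354.4] needle -0.514 pca -0.505 n 109 len 43.9 mark -0.5171 r 46.9 59.7 n 80
mark-needle cw 0.0031 pca 0.0122 knob turn 0.01
bar [ 469. -345.] [14.2 41.9] 16.79 103.3
```

View pics/w4.png

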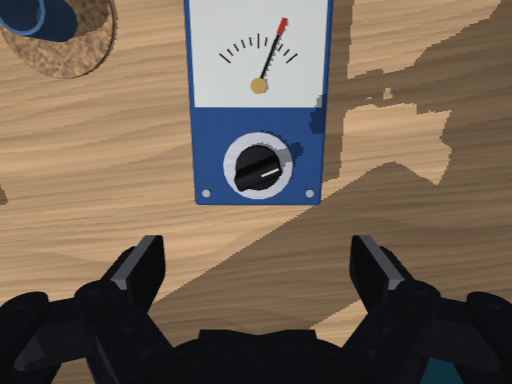

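The needle (258,86)→(284,20) runs right into the red mark; the residual is about 0.003–0.012 rad. I'll take a closer look, straight down, for a finer check.

Request:
{"api": "drive_tool", "payload": {"deltas": [[1,0,1.5,0],[1,0.05,1.5,0],[0.9,0.05,1.5,0],[0,0,0,0],[0,0,0,0],[0,0,0,0]]}}

```text
clock: 47.75
eef_pos: [496.8, -349.1, 192.7]
tcp_rot: [-3.142, 0.0, -0.115]
contact_force: [-0.2, -0.0, -0.4]
opening: 0.994
```

```bash
python3 - <<'E'
from h import *
st()
for i in range(3): im,D,X=dial()
P=cams.camera_params('wrist')
c=np.array(P['R'])@np.array([555,-361,64])+P['t'];u,v=int(P['fx']*c[0]/c[2]+P['cx']),int(P['fy']*c[1]/c[2]+P['cy']);print(u,v)
v0=max(0,v-60);cv2.imwrite('pics/w5.png',cv2.resize(im[v0:v+60,max(0,u-60):u+60],None,fx=5,fy=5,interpolation=cv2.INTER_NEAREST)[:,:,::-1])
E
```

```text
t 47.8 p [ 496.8 -349.1  192.7] rot [-3.142  0.    -0.115] F [-0.2 -0.  -0.4] op 0.99 q [-0.61  0.38  1.72 -0.    1.04  1.07]
box [ 525.6 -351.9] [129.8 199.2] 83.22
pivot [ 543.5 -354.5] needle -0.5106 pca -0.5017 n 145 len 43.8 mark -0.5153 r 47.0 59.7 n 107
mark-needle cw 0.0047 pca 0.0137 knob turn 0.016
bar [ 469.3 -345.2] [14.1 41.7] 16.51 103.2
box [ 525.7 -351.9] [129.8 199.1] 83.18
pivot [ 543.3 -354.5] needle -0.508 pca -0.5034 n 142 len 43.7 mark -0.5134 r 47.0 59.7 n 107
mark-needle cw 0.0054 pca 0.0099 knob turn 0.018
bar [ 469.4 -345.3] [13.9 41.4] 16.66 103.2
box [ 525.5 -351.9] [129.9 199.1] 83.2
pivot [ 543.3 -354.5] needle -0.5087 pca -0.5026 n 141 len 43.8 mark -0.5143 r 47.1 59.8 n 106
mark-needle cw 0.0056 pca 0.0117 knob turn 0.019
bar [ 469.4 -345. ] [13.6 41.9] 17.1 103.2
262 107
```

View pics/w5.png

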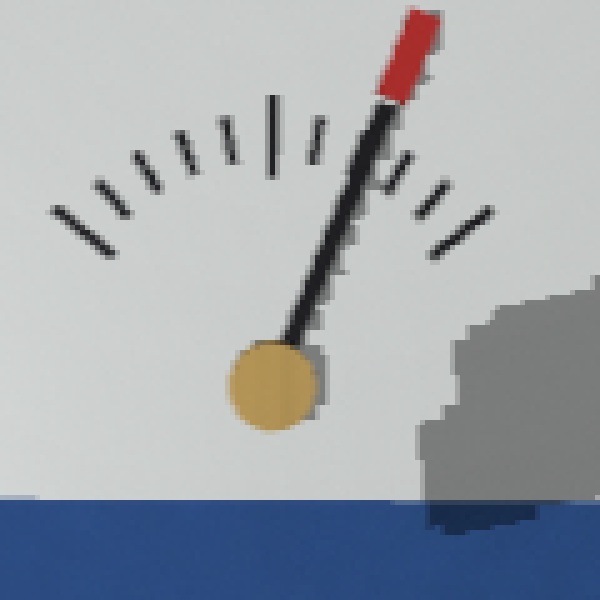

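Needle is about 0.008 rad short of the mark (tip 388,103 against the mark's inner end 393,99). One small regrip will fix it: knob +0.025.

Request:
{"api": "drive_tool", "payload": {"deltas": [[-0.9,-0.03,0,0],[-1,-0.03,0,0],[-0.9,0,0,0.1],[0,0,0,0.12],[0,0,0,0.12],[0,0,0,0.12],[0,0,0,0.12],[0,0,0,0.12],[0,0,0,0.12],[0,0,0,0.12],[0,0,0,0.12],[0,0,0,0.11]]}}

```text
clock: 48.9
eef_pos: [468.1, -345.1, 192.6]
tcp_rot: [3.141, 0.0, -1.291]
contact_force: [-0.3, 0.5, -0.6]
opening: 1.005
```

Request:
{"api": "drive_tool", "payload": {"deltas": [[0,0,0,0],[0,0,0,0],[0,0,2,0],[0,0,2,0],[0,0,2,0],[0,0,1.5,0],[0,0,0.8,0],[0,0,0,0],[0,0,0,0]]}}

```text
clock: 49.65
eef_pos: [469.2, -345.3, 109.5]
tcp_rot: [3.141, 0.0, -1.283]
contact_force: [-1.3, 0.8, 0.1]
opening: 0.999
```

```bash
python3 -c "
from h import *
st();to(468.5,-345,97.5,-1.285)"
```

```text
t 49.6 p [ 469.2 -345.3  109.5] rot [ 3.141  0.    -1.283] F [-1.3  0.8  0.1] op 1.0 q [-0.64  0.45  1.84 -0.    0.85  2.22]
tool shift cm [-0.05  0.06  1.2 ] 0.002
```

Request:
{"api": "drive_tool", "payload": {"deltas": [[-0.05,0.06,0.8,0],[0,0,0.4,0],[0,0,0,0],[0,0,0,0]]}}

```text
clock: 49.98
eef_pos: [468.5, -345.0, 97.4]
tcp_rot: [3.142, 0.0, -1.284]
contact_force: [-0.2, 0.7, 0.4]
opening: 1.003
```

Request:
{"api": "drive_tool", "payload": {"deltas": [[0,0,0,0],[0,0,0,0],[0,0,0,0],[0,0,0,0],[0,0,0,0],[0,0,0,0],[0,0,0,0],[0,0,0,0],[0,0,0,0],[0,0,0,0]], "jaw": 1}}

```text
clock: 50.82
eef_pos: [468.5, -345.1, 97.5]
tcp_rot: [3.141, -0.0, -1.284]
contact_force: [-2.5, -0.4, 5.8]
opening: 0.149
```

Request:
{"api": "drive_tool", "payload": {"deltas": [[0,0,0,0.015],[0,0,0,0.013],[0,0,0,0],[0,0,0,0],[0,0,0,0],[0,0,0,0]]}}

```text
clock: 51.32
eef_pos: [468.5, -345.1, 97.5]
tcp_rot: [3.141, -0.0, -1.312]
contact_force: [-2.8, 0.6, 6.2]
opening: 0.154
```

```bash
python3 -c "
from h import *
print(r.sense()['tcp_rot'], r.sense()['wrist_torque'])"
```

```text
[ 3.14145167e+00 -4.46906534e-05 -1.31226402e+00] [ 0.00099392  0.43342462 -0.06113631]
```

Release, rise, look again with the same view (straight down).

Request:
{"api": "drive_tool", "payload": {"deltas": [[0,0,0,0],[0,0,0,0],[0,0,0,0],[0,0,0,0],[0,0,0,0],[0,0,-1,0],[0,0,-2,0],[0,0,-2.5,0],[0,0,-2.5,0],[0,0,-1.5,0],[0,0,0,0],[0,0,0,0]], "jaw": 0}}

```text
clock: 52.32
eef_pos: [469.1, -345.3, 193.7]
tcp_rot: [-3.14, -0.002, -1.312]
contact_force: [0.9, -0.8, 1.3]
opening: 1.005
```

Request:
{"api": "drive_tool", "payload": {"deltas": [[0,0,0,-0.12],[0,0,0,-0.12],[0,0,0,-0.12],[0,0,0,-0.12],[0,0,0,-0.12],[0,0,0,-0.12],[0,0,0,-0.12],[0,0,0,-0.12],[0,0,0,-0.12],[0.9,0,0,-0.1],[1,0,0,0],[0.9,0,0,0]]}}

```text
clock: 53.32
eef_pos: [496.5, -349.4, 191.4]
tcp_rot: [-3.141, 0.001, -0.136]
contact_force: [0.2, -1.2, 0.5]
opening: 0.999
```

Request:
{"api": "drive_tool", "payload": {"deltas": [[0,0,0,0],[0,0,0,0]]}}

```text
clock: 53.48
eef_pos: [496.5, -349.4, 191.7]
tcp_rot: [-3.141, 0.001, -0.134]
contact_force: [-0.1, 0.3, -0.0]
opening: 1.001
```

```bash
python3 - <<'E'
from h import *
st()
for i in range(3): im,D,X=dial()
P=cams.camera_params('wrist')
c=np.array(P['R'])@np.array([555,-361,64])+P['t'];u,v=int(P['fx']*c[0]/c[2]+P['cx']),int(P['fy']*c[1]/c[2]+P['cy']);print(u,v)
v0=max(0,v-60);cv2.imwrite('pics/w6.png',cv2.resize(im[v0:v+60,max(0,u-60):u+60],None,fx=5,fy=5,interpolation=cv2.INTER_NEAREST)[:,:,::-1])
E
```

```text
t 53.5 p [ 496.5 -349.4  191.7] rot [-3.141e+00  1.000e-03 -1.340e-01] F [-0.1  0.3 -0. ] op 1.0 q [-0.62  0.38  1.72 -0.    1.03  1.09]
box [ 525.6 -351.8] [129.8 199.3] 83.21
pivot [ 543.2 -354.4] needle -0.5172 pca -0.5076 n 148 len 43.9 mark -0.5146 r 47.0 59.8 n 105
mark-needle cw -0.0026 pca 0.007 knob turn -0.009
bar [ 469.4 -345. ] [14.  41.7] 14.07 103.2
box [ 525.5 -351.9] [129.8 199.4] 83.18
pivot [ 543.3 -354.4] needle -0.5177 pca -0.5052 n 147 len 43.7 mark -0.5139 r 46.9 59.7 n 107
mark-needle cw -0.0037 pca 0.0088 knob turn -0.012
bar [ 469.4 -345.3] [14.2 41.2] 14.59 103.2
box [ 525.6 -351.9] [129.8 199.4] 83.14
pivot [ 543.4 -354.4] needle -0.5177 pca -0.5073 n 146 len 43.9 mark -0.5144 r 46.9 59.8 n 106
mark-needle cw -0.0033 pca 0.0071 knob turn -0.011
bar [ 469.4 -345.1] [14.  41.7] 15.23 103.2
261 105
```

View pics/w6.png

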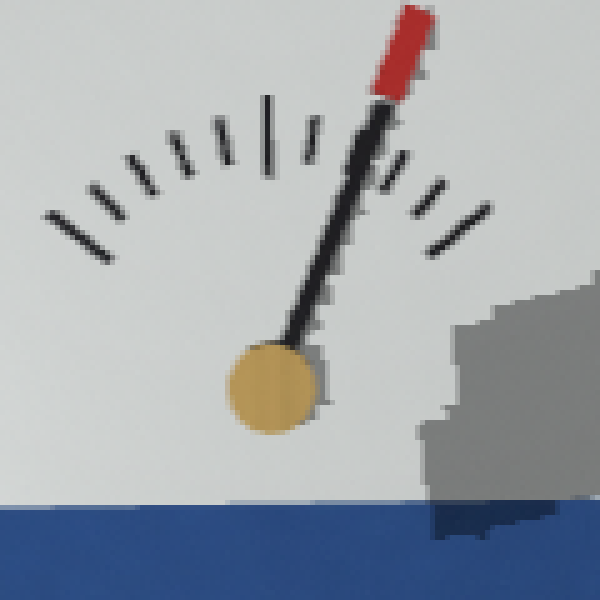

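Needle tip (386,101) now meets the centre of the mark's inner end (388,98). A final check of the lid and blue cup, then I hand in.

```bash
python3 - <<'E'
from h import *
im,D,X=cups('top');x,y,z=X[...,0],X[...,1],X[...,2]
a=np.radians(97.4);kx=(x-533.4)*np.cos(a)+(y-184)*np.sin(a);ky=-(x-533.4)*np.sin(a)+(y-184)*np.cos(a)
for s in (-1,1):
  for lo in (-125,0,100):
    k=(kx>lo)&(kx<lo+25)&(s*ky>65)&(s*ky<122)&(z<300); print(s,lo,np.median(z[k]).round(1))
st(); job.sign_off()
E
```

```text
fired [311. 202.] [302, 193, 19, 19, 275] zt 61.5 rim 629.7 -156.2 r 21.9 n 76
fired [487. 340.] [464, 327, 41, 26, 179] zt 668.6 rim 390.3 -246.7 r 10.8 n 131
-1 -125 120.8
-1 0 121.0
-1 100 121.0
1 -125 121.1
1 0 120.9
1 100 121.0
t 53.7 p [ 495.8 -349.4  192.1] rot [-3.141  0.    -0.133] F [-0.5 -0.6  0.4] op 1.0 q [-0.62  0.38  1.73 -0.    1.03  1.09]
the job is handed in; nothing more can be done
```

The job is done in the order you asked and handed in at about 54 s on the robot's clock. I did not touch the jar, brush or sponge. Only three raw cups were there in this run.

- **Blue cup:** it stands upright on the trivet, rim at 61.5 mm and about 2 mm from the trivet's centre.
- **Raw cups:** all three stood upright on the kiln floor, rims at about 85–86 mm, in my last look about 8 s before the lid closed. One was knocked aside inside the kiln after I placed it, but stayed upright, so I moved the third cup's spot.
- **Lid:** it is shut flat, with the top at 120.8–121.1 mm across its surface against 120.5 mm expected. The last press reached about 50 N through the fingertips for a moment, firmer than I meant.
- **Needle:** it first stopped about 0.008 rad short, so I gripped the knob once more and corrected it. My two readings then disagreed slightly, -0.003 and +0.007 rad. In the close-up the needle tip meets the middle of the mark's inner end.

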